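Load a relief-valve spring to its test length on a ratchet spring tester

TASK

Check the chamber's relief-valve spring: take the tall coil spring out of the deep parts box, set it down on the grey rubber mat to change to a slanted grip (the box is reached only from above, the tester only on a slant under its head), and stand it upright and centred on the tester's lower plate. Then work the thumb lever, one full click at a time and never pushing the spindle itself, until the spindle's pointer is level with the marker on the rule, not one click past it. Leave the spring loaded there for the dial to be read, lever up and hands off, and everything else where it was.

Things in the scene. Friction and masses are not known exactly. Their poses are not given: they have to be found in the camera images.
- spring: Relief-valve coil spring: 4 mm steel wire, 75 mm tall when free, 30 mm outside diameter, about 60 g, rate 0.7 N/mm. Stands upright in one of the three cells of the parts box, the tallest thing there, 19 mm of it above the walls. Origin: centre of its foot; z up along its axis. Grip it across its diameter anywhere on its side.
- spring_top (a point): Centre of the top of the spring, 75 mm above its foot when free; sinks towards the foot as the spring is compressed.
- partsbox: Deep grey parts box, fixed, 150 x 116 x 60 mm (x, y, z), walls and floor 4 mm, two inner walls across x: three cells, each 45 mm in x by 108 mm in y, centred at x = -49, 0, +49 mm. Fingers fit in beside the spring along the box's y; the walls leave no room for a slanted tool low on the spring. Origin: centre of its underside.
- mat: Clear grey rubber bench mat, fixed, 110 x 110 x 3 mm, free for setting parts down. Origin: centre of its underside (top 3 mm above it).
- tester: Hand spring tester, fixed. Origin on the desk under the spindle; x from the loading side inwards, y to the lever's pad. Base x -68..68, y -125..55, 22 mm high; column 28 mm thick at y -95; head over x -36..26, y -68..24, z 190..254 mm; rule at x 34, y -82..-66; dial 54 mm wide, 36 mm high at x -40, y -88. Toothed spindle up to z 322. Load the plate from -x, under platen and head.
- plate (a point): Centre of the top of the round lower plate, 54 mm across, 34 mm above the desk, a ring line on it the size of the spring. It sits on the load cell and sinks 0.1 mm per N; the dial shows the load. Under the raised platen there is room only for a tool slanted about 45 degrees that holds the spring low, about 25 mm above its foot.
- platen (a point): Centre of the underside of the round platen (36 mm across, 8 mm thick) on the foot of the spindle, straight above the plate; 126, 118 or 110 mm above the plate at the start.
- spindle: Toothed spindle with platen and pointer arm. Each full stroke of the lever clicks it down one notch, 8 mm, and a pawl holds it there; the lever cannot raise it. Origin as platen. Move it by the lever only.
- index (a point): Tip of the pointer arm on the spindle, 12 mm above the platen's underside, beside the length rule.
- mark (a point): Tip of the marker clamped on the length rule: the height the pointer tip must reach. There the spring is about 54 mm long. It lies a whole number of notches (7, 8 or 9) below the pointer's start; it is the third notch that bears on the spring.
- lever (a joint): Thumb lever's angle, rad: 0 up (it springs back by itself), 0.216 pressed down to its stop. The click comes near 0.19; a shorter stroke does nothing. Let it come all the way up (below 0.02) before the next stroke, or it takes no tooth. One stroke is never more than one notch.
- thumb (a point): Middle of the top of the ribbed black thumb pad (30 x 28 mm) on the lever's free end, 138 mm from its pivot, reaching out of the head to the tester's +y. Press it down from above: 30 mm from up to stop, within 4 mm sideways; 3 to 7 N unloaded, up to 13 N with the spring near the mark, much more at the stop.
- short_spring: Other spring in the parts box, 44 mm tall, 40 mm across. Stays in its cell. Origin: foot.
- sleeve: Plain steel sleeve in the parts box, 62 mm tall, 30 mm outside, 21 mm inside. Stays in its cell. Origin: foot.
- flange: Blank vacuum flange lying on the desk between box and tester, disc 75 mm across, 20 mm high. Leave alone. Origin: underside.
- clamp: Aluminium flange clamp ring lying on the desk, about 75 mm across, 16 mm high. Leave alone. Origin: underside of the ring's centre.
- solvent: White plastic bottle, 56 mm across, 130 mm tall, standing. Leave alone. Origin: foot.
- wrench: Open-ended wrench, 150 mm, lying. Leave alone. Origin: underside.
- driver: Screwdriver with black handle, 190 mm, lying. Leave alone. Origin: underside.
- mouse: Dark computer mouse, about 105 x 62 x 31 mm, on its pad. Leave alone. Origin: underside.

How it is judged:
By the outcome, as a careful person would: the job done as asked, in the order asked, and still so for the second after the job is handed in, with the robot touching nothing.
It also fails if it takes over 64 s, if anything falls off the work surface, if the arm or the gripper's body presses on something with over 40 N, if the wrist force passes 120 N, or if a joint passes its speed limit or range.

ROBOT

A 6-joint arm with a two-finger parallel gripper is mounted at the origin on the work surface. World frame = base frame: x ahead of the robot, y to its left, z up, the work surface at z = 0. Lengths are in m, angles in rad, forces in N, time in s.
With the tool pointing down it reaches from about 0.3 to 0.775 m from the base axis. Payload 14.6 kg.
Tool frame: the origin (TCP) lies at the very end of the fingers, on their centre line; the grasp point (between the pads) lies 19 mm behind it (ctrl.grasp_offset is the distance from the TCP to the grasp point, in m); z points along the fingers, y is the line along which they close (so a half turn about z gives the same grasp; the last joint's range is limited). The gripper opens to 94 mm and grips with 3 to 60 N. Pads are 16 mm wide; open, the fingers measure 119 mm over their backs; the gripper's body (75 mm by 177 mm) begins 78 mm behind the grasp point.
Start: joints at [-1.216, 0.3, 1.521, -0, 1.321, -0.067], TCP at [0.225, -0.502, 0.205] pointing down, gripper open.
Joint ranges: [-3.03, 3.03], [-0.79, 2.21], [0.23, 2.52], [-1.04, 4.18], [0, 3.07], [-2.55, 2.55]. Speed limits (rad/s): [2.22, 2.22, 2.57, 3.14, 3.14, 3.14].

INTERFACE

Orientations are given as [roll, pitch, yaw] about the fixed x, y, z axes, in that order (R = Rz(yaw) Ry(pitch) Rx(roll)).
In Python, from station import ctrl gives the robot as it stands.
- The arm moves only by the tool step_arm, never from a script. Its argument "plan" is a list that holds one entry, the list of rows, each a list of 6 numbers: the shift along the tool's x, y, z in units of 30 mm (1.0 is 30 mm), then the turn, a rotation vector about the tool's x, y, z in units of 6 degrees (1.0 is 6 degrees). In form: [[[dx, dy, dz, wx, wy, wz], ...]]. A call has 1 to 8 rows; each row is the pose to reach, as a shift and turn from the pose commanded when the call began, along the tool's axes at that moment; what a row does not reach only later rows make up. A row lasts 1/12 s, in which the tool goes at most 41.7 mm and 7.16 degrees, less where a joint would pass 70% of its speed; a pose out of reach is approached as far as the arm can. A call with a gripper value outside its range is refused whole. "grip" is the opening, from 0 (shut) to 1 (fully open), set as the call begins (left out, the last holds). The fingers move at their own pace and stop on an object; "squeeze" is the grip in N (left out, the last holds). Time passes only in rows, so rows that repeat a pose let the fingers close. It gives the time, the measured TCP pose, the force, the opening and the grip force at its end, in the units of the state.
- ctrl.get_obs(): the state, without advancing time (a new reading comes with each control period).
- ctrl.camera(name): name is "scene" or "top" or "wrist"; returns the picture (384x512x3 uint8, red, green, blue); there is no depth.
- ctrl.camera_model(name): a dict with "intrinsics" (3x3 intrinsics, pixels), "R" (3x3) and "t" (3): a world point X has camera coordinates R X + t; the wrist camera has in their place "tool_from_camera" (4x4, takes a point from camera to tool coordinates, whose origin is the TCP and whose axes are the flange's). Camera axes: x right, y down, z forward; pixel columns grow to the right and rows downward; lengths in m; the calibration is good to about 2 mm. The wrist camera is an equidistant fisheye: a pixel r from the principal point sees the ray r / f radians off the axis. A picture is of the moment at which its call begins: read the wrist's pose just before it. camera_model takes no time and is no camera call.
- ctrl.hand_in(): hands the job in; it is judged then, once.
Trained networks look in the newest picture that a camera, given by its name, has taken for a name from the list of things; names that differ only in an ending like _2 or _b are one class to them, and where a whole thing is asked for, a point or a joint stands for the part that bears it (a point fixed in the world has none). Each returns a list of dicts, best first, with "confidence" (0 to 1); they miss things now and then, are a little off and sometimes report something else, mostly with a low value. They report only what shows in the picture. A call takes as long as a camera call.
- ctrl.masks_of(query, camera): "pixels" (384x512 bool, what is visible of it) and "at" ([column, row] in pixels, amid what is visible of it).
- ctrl.place_of(query, camera): "at" ([column, row] in pixels: a listed point, or the origin of a listed thing).
The state is a dict: "time_s": time; "qpos": joint angles; "joint_vel": joint speeds; "tau": joint torques, N m; "ee_pos": TCP position; "eef_rot": TCP orientation; "force": force on the tool from outside, world axes, zero at the start; "moment": the same for the moment, N m; "grip_width": finger opening in m; "grip_force": force on a finger pad.
Only numpy, scipy, OpenCV 4.12 (cv2) and the standard library are available. Lean on these libraries where they do the work, as an engineer would, in place of code of your own. Each camera call takes 0.05 s, during which the arm holds its last target. There are 200 camera calls.

## Working session

There is one attempt and no reset: what is moved stays moved. The work goes in short steps, Python scripts to look and compute and a tool call to move; the robot and the scene stay as the last step left them, time stands still between calls to the robot, and variables do not carry over. Pictures are saved under pics/ and viewed, at most 10 in all, crops included, and the job is handed in when it is done.

Besides the shell and the picture viewer there is one more tool, called as a command line: name --argument value ..., lists and objects as JSON in quotes. step_arm: Moves the arm, as the interface text tells. Its arguments: {"type":"object","properties":{"plan":{"type":"array","items":{"type":"array","items":{"type":"array","items":{"type":"number"}}}},"grip":{"type":"number"},"squeeze":{"type":"number"}},"required":["plan"]}

```bash
ls; mkdir -p pics
python3 - <<'E'
from station import ctrl
import cv2,numpy as np
for c in ("scene","top"):
    cv2.imwrite(f"pics/{c}0.png",ctrl.camera(c)[:,:,::-1])
    m=ctrl.camera_model(c);print(c,np.round(m["intrinsics"],1).tolist(),np.round(m["R"],3).tolist(),np.round(m["t"],3).tolist())
    for q in ("spring","spring_top","partsbox","mat","tester","plate","platen","index","mark","thumb","flange","solvent"):
        print(q,[(np.round(d["at"],1).tolist(),round(d["confidence"],2)) for d in ctrl.place_of(q,c)[:3]])
m=ctrl.camera_model("wrist");print({k:np.round(v,4).tolist() for k,v in m.items()})
print(ctrl.get_obs(),ctrl.grasp_offset)
E
```

```text
pics
scene [[441.9, 0.0, 258.4], [0.0, 441.9, 202.0], [0.0, 0.0, 1.0]] [[0.192, 0.981, 0.014], [0.813, -0.151, -0.562], [-0.549, 0.119, -0.827]] [-0.022, -0.395, 1.878]
spring [([167.6, 234.4], 0.6), ([173.5, 221.2], 0.43)]
spring_top [([164.8, 220.9], 0.57), ([171.0, 220.1], 0.48)]
partsbox [([171.9, 220.3], 0.69), ([103.1, 210.6], 0.64), ([336.0, 189.7], 0.57)]
mat [([253.7, 195.2], 0.63)]
tester [([327.6, 205.5], 0.7), ([327.1, 212.9], 0.63)]
plate [([330.5, 208.5], 0.53), ([252.4, 227.1], 0.46)]
platen [([334.3, 190.3], 0.57)]
index [([269.3, 267.0], 0.66)]
mark [([348.7, 194.4], 0.66)]
thumb [([319.6, 167.0], 0.53)]
flange [([252.5, 227.0], 0.84), ([396.0, 201.6], 0.61), ([198.6, 272.6], 0.38)]
solvent [([270.5, 267.5], 0.7)]
top [[350.0, 0.0, 252.9], [0.0, 350.0, 196.7], [0.0, 0.0, 1.0]] [[0.011, -1.0, -0.021], [-0.995, -0.009, -0.095], [0.095, 0.022, -0.995]] [-0.072, 0.587, 1.236]
spring [([343.9, 209.5], 0.59), ([166.6, 202.3], 0.59)]
spring_top [([347.1, 209.0], 0.46), ([182.0, 198.9], 0.27)]
partsbox [([342.0, 224.4], 0.69)]
mat [([256.2, 241.4], 0.97)]
tester [([192.9, 20
[... 568 characters left out ...]
0.0, 0.0, 0.0, 1.0]]}
{'time_s': 1.3, 'qpos': array([-1.21560532e+00,  2.99903051e-01,  1.52099882e+00,  1.27256862e-05,
        1.32072570e+00, -6.66238159e-02]), 'joint_vel': array([-0.00015646,  0.00082327, -0.0016529 , -0.00129637,  0.00035014,
        0.00145424]), 'tau': array([-6.91277382e-04, -5.31669617e+01, -3.52922487e+01,  7.07768463e-02,
        2.12886283e-02, -4.75610045e-05]), 'ee_pos': array([ 0.22516211, -0.50178119,  0.20544441]), 'eef_rot': array([-3.14155863e+00, -1.46274670e-05,  4.21811670e-01]), 'force': array([ 0.20380032,  0.06880277, -0.54342296]), 'moment': array([ 0.10698142,  0.03052082, -0.03937395]), 'grip_force': 0.0, 'grip_width': 0.09381395020594964} 0.0188
```

Run:
```python
import cv2
a=cv2.imread("pics/scene0.png")[130:310,60:420];cv2.imwrite("pics/s1.png",cv2.resize(a,None,fx=2.2,fy=2.2,interpolation=cv2.INTER_CUBIC))
a=cv2.imread("pics/top0.png")[100:300,120:440];cv2.imwrite("pics/t1.png",cv2.resize(a,None,fx=2.5,fy=2.5,interpolation=cv2.INTER_CUBIC))
```

```text
(no output)
```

View pics/s1.png

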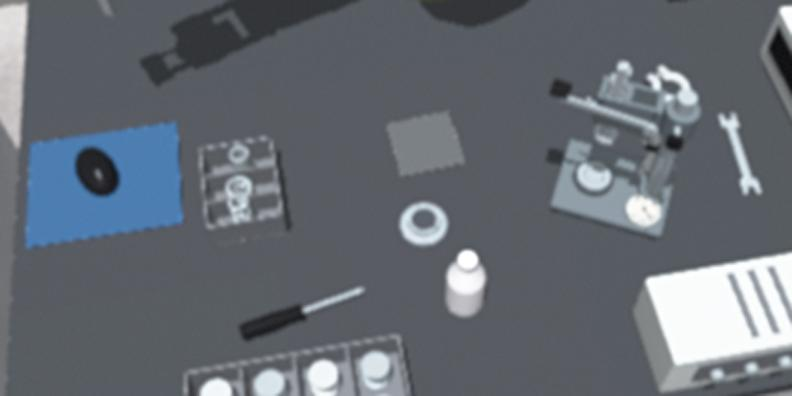

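View pics/t1.png

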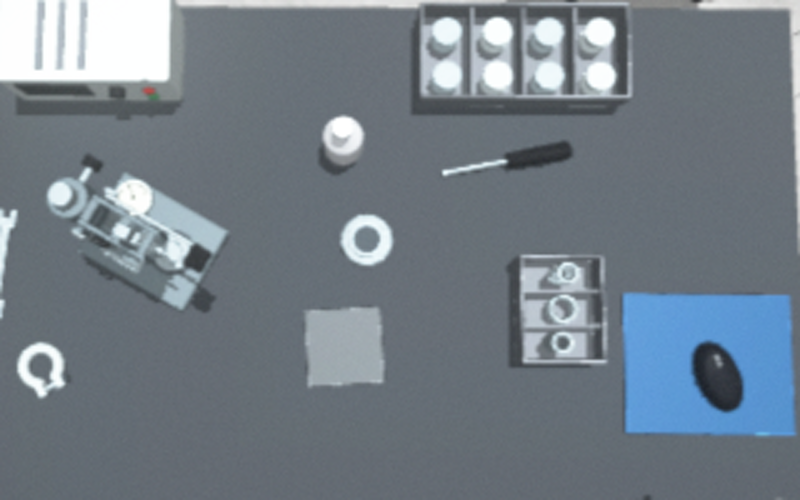

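The scene picture shows the parts box (scene px ~170,220), the mat (~253,195) and the tester (~330,205), and the top picture shows the same. The tester's pad points towards -y/-x, so the loading side faces away from the robot. The tall spring is probably in the box's +x cell (top px ~347,209).

```bash
cat > h.py <<'E'
from station import ctrl
import numpy as np, cv2
from scipy.spatial.transform import Rotation as Rn
def ray(cam,uv,obs=None):
    m=ctrl.camera_model(cam);K=m["intrinsics"];u=(np.array(uv,float)-[K[0][2],K[1][2]])/K[0][0]
    if cam!="wrist":
        R=np.array(m["R"]);return -R.T@m["t"],R.T@np.append(u,1)
    o=obs or ctrl.get_obs();T=np.array(m["tool_from_camera"]);th=np.hypot(*u)
    d=np.append(u/max(th,1e-9)*np.sin(th),np.cos(th))
    R=Rn.from_euler("xyz",o["eef_rot"]).as_matrix()
    return o["ee_pos"]+R@T[:3,3],R@T[:3,:3]@d
def at_z(cam,uv,z,obs=None):
    c,d=ray(cam,uv,obs);return c+d*(z-c[2])/d[2]
def proj(cam,X,obs=None):
    m=ctrl.camera_model(cam);K=m["intrinsics"]
    if cam!="wrist":
        p=np.array(m["R"])@X+m["t"];return p[:2]/p[2]*K[0][0]+[K[0][2],K[1][2]]
    o=obs or ctrl.get_obs();T=np.array(m["tool_from_camera"]);R=Rn.from_euler("xyz",o["eef_rot"]).as_matrix()
    p=T[:3,:3].T@(R.T@(X-o["ee_pos"])-T[:3,3]);th=np.arctan2(np.hypot(p[0],p[1]),p[2])
    return p[:2]/np.hypot(p[0],p[1])*th*K[0][0]+[K[0][2],K[1][2]]
def tri(rs):
    A=0;b=0
    for c,d in rs:
        d=d/np.linalg.norm(d);P=np.eye(3)-np.outer(d,d);A=A+P;b=b+P@c
    return np.linalg.solve(A,b)
def move(goal_p,goal_R,obs=None):  # row numbers to goal from measured pose
    o=obs or ctrl.get_obs();R=Rn.from_euler("xyz",o["eef_rot"])
    print("row",np.round(np.r_[R.inv().apply(np.array(goal_p)-o["ee_pos"])/.03,np.degrees((R.inv()*goal_R).as_rotvec())/6],3).tolist())
E
python3 - <<'E'
from h import *
T=lambda u,v:(120+u/2.5,100+v/2.5)
S=lambda u,v:(60+u/2.2,130+v/2.2)
P=lambda n,x:print(n,np.round(x,3))
for n,uv,z in [("springtop",T(569,271),.079),("midtop",T(563,309),.05),("lowtop",T(562,343),.066),("boxTL",T(520,256),.06),("boxTR",T(604,256),.06),("boxBR",T(607,362),.06),("boxBL",T(520,362),.06),("mat",T(344,346),.003),("flange",T(367,240),.02),("plate",(188.4,198.6),.034),("baseTR",T(228,232),.022),("baseBR",T(182,309),.022),("baseTL",T(125,175),.022),("thumb",T(198,258),.25),("solv",T(342,130),.13)]:
    P(n,at_z("top",uv,z))
for n,uv,z in [("plateS",S(594,175),.034),("baseLB",S(552,208),.022),("baseRB",S(660,236),.022),("baseLT",S(572,141),.022),("matS",S(426,143),.003)]: P(n,at_z("scene",uv,z))
P("thumb3",tri([ray("top",T(198,258)),ray("scene",S(561,88))]))
E
```

```text
springtop [ 0.545 -0.392  0.079]
midtop [ 0.493 -0.39   0.05 ]
lowtop [ 0.446 -0.384  0.066]
boxTL [ 0.567 -0.329  0.06 ]
boxTR [ 0.568 -0.446  0.06 ]
boxBR [ 0.421 -0.447  0.06 ]
boxBL [ 0.42  -0.328  0.06 ]
mat [ 0.438 -0.084  0.003]
flange [ 0.591 -0.116  0.02 ]
plate [0.578 0.166 0.034]
baseTR [0.601 0.086 0.022]
baseBR [0.488 0.15  0.022]
baseTL [0.684 0.24  0.022]
thumb [0.545 0.089 0.25 ]
solv [ 0.728 -0.079  0.13 ]
plateS [0.573 0.166 0.034]
baseLB [0.614 0.087 0.022]
baseRB [0.694 0.239 0.022]
baseLT [0.494 0.153 0.022]
matS [ 0.441 -0.082  0.003]
thumb3 [0.546 0.092 0.241]
```

Run:
```python
from h import *
move([.53,-.388,.20],Rn.from_euler("xyz",[np.pi,0,0]))
```

```text
row [10.823, 0.7, 0.182, -0.0, -0.0, 4.028]
```

step_arm --plan '[[[10.82,0.7,0.18,0,0,4.03],[10.82,0.7,0.18,0,0,4.03],[10.82,0.7,0.18,0,0,4.03],[10.82,0.7,0.18,0,0,4.03],[10.82,0.7,0.18,0,0,4.03],[10.82,0.7,0.18,0,0,4.03],[10.82,0.7,0.18,0,0,4.03],[10.82,0.7,0.18,0,0,4.03]]]'

```text
time_s: 1.97
ee_pos: [0.5298, -0.3876, 0.2001]
eef_rot: [3.142, -0.0, -0.0]
force: [-0.1, -0.6, 0.0]
grip_width: 0.0941
grip_force: 0.0
```

step_arm --plan '[[[1,0,0,0,0,0],[0,0,0,0,0,0]]]'

```text
time_s: 2.13
ee_pos: [0.5363, -0.3876, 0.1946]
eef_rot: [-3.139, 0.002, 0.006]
force: [0.1, -0.3, -2.7]
grip_width: 0.0933
grip_force: 0.0
```

Run:
```python
from h import *
import json
o=ctrl.get_obs();im=ctrl.camera("wrist");cv2.imwrite("pics/w1.png",im[:,:,::-1])
o2=ctrl.get_obs();print(o["ee_pos"],o["eef_rot"],o2["ee_pos"],o2["eef_rot"],o2["qpos"])
for q,z in (("spring",.079),("sleeve",.066),("short_spring",.048)):
    for d in ctrl.masks_of(q,"wrist")[:3]:
        print(q,np.round(d["at"]),round(d["confidence"],2),np.round(at_z("wrist",d["at"],z,o),4))
for d in ctrl.place_of("spring_top","wrist")[:3]: print(d["at"],d["confidence"],at_z("wrist",d["at"],.079,o))
```

```text
[ 0.5363368  -0.38760549  0.19464631] [-3.13872244e+00  1.76016769e-03  6.16227390e-03] [ 0.52681387 -0.38785798  0.19476442] [-3.13711374e+00  6.24679734e-03  2.68066489e-03] [-6.90382289e-01  5.49481550e-01  1.19487501e+00 -5.52997579e-04
  1.40490328e+00  8.77840772e-01]
spring [256. 173.] 0.77 [ 0.5497 -0.392   0.079 ]
sleeve [250. 250.] 0.95 [ 0.4545 -0.3858  0.066 ]
short_spring [259. 212.] 0.65 [ 0.4958 -0.3964  0.048 ]
[259.2, 177.8] 0.72 [ 0.54461426 -0.39548988  0.079     ]
```

View pics/w1.png

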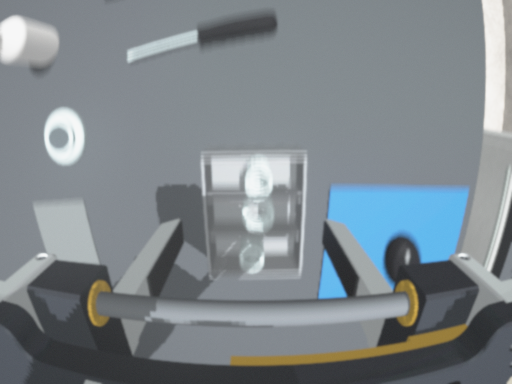

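step_arm --plan '[[[0.1,0.15,0.5,0,0,0],[0.1,0.15,0.5,0,0,0],[0.1,0.15,0.5,0,0,0],[0.1,0.15,0.5,0,0,0],[0.1,0.15,0.5,0,0,0]]]' --grip 0.6

```text
time_s: 2.8
ee_pos: [0.531, -0.3934, 0.1854]
eef_rot: [3.141, -0.0, -0.0]
force: [-0.8, -0.8, -0.5]
grip_width: 0.0642
grip_force: 0.0
```

Run:
```python
from h import *
o=ctrl.get_obs();im=ctrl.camera("wrist")
o2=ctrl.get_obs();print(o["ee_pos"],o["eef_rot"],o2["ee_pos"],o["grip_width"])
b=im[130:300,180:330]
c=cv2.resize(b,None,fx=4,fy=3.5,interpolation=cv2.INTER_CUBIC);cv2.imwrite("pics/w2.png",c[:,:,::-1])
for q,z in (("spring",.079),("sleeve",.066),("short_spring",.048)):
    for d in ctrl.masks_of(q,"wrist")[:2]:
        ys,xs=np.where(d["pixels"]);print(q,np.round(d["at"]),round(d["confidence"],2),xs.min(),xs.max(),ys.min(),ys.max())
for q in ("spring_top","spring","partsbox"):
    for d in ctrl.place_of(q,"wrist")[:2]: print(q,d["at"],d["confidence"],at_z("wrist",d["at"],.079 if q=="spring_top" else 0.002,o))
```

```text
[ 0.53104993 -0.39335599  0.18543566] [ 3.14127720e+00 -4.34202170e-04 -2.57947281e-04] [ 0.53105665 -0.39335149  0.18546796] 0.06415398086676398
spring [253. 171.] 0.68 239 266 152 188
sleeve [247. 249.] 0.69 233 260 233 265
short_spring [255. 211.] 0.9 237 269 193 224
short_spring [248. 205.] 0.17 193 302 139 272
spring_top [254.2, 174.6] 0.89 [ 0.54503646 -0.39649092  0.079     ]
spring [254.9, 160.5] 0.88 [ 0.54494096 -0.39787494  0.002     ]
partsbox [58.8, 232.8] 0.61 [ 0.43693966 -0.08971547  0.002     ]
```

View pics/w2.png

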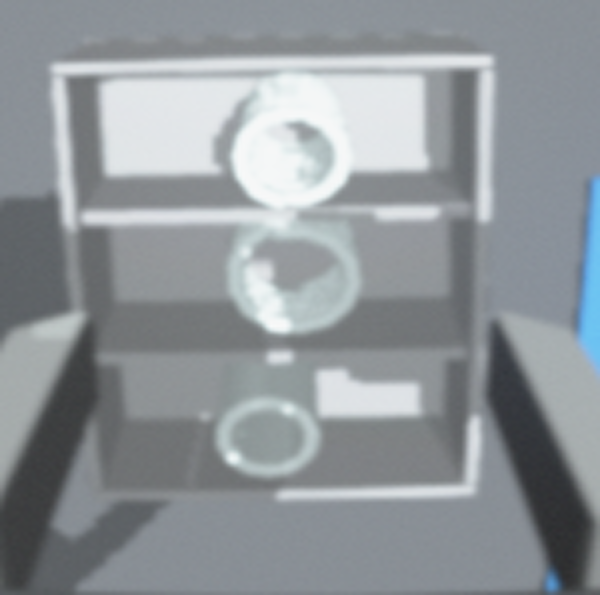

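The sharp wrist view shows the tall spring in the top (+x) cell, its top ring at px ~(253,175). That puts the spring at about (0.5445, -0.3955). The short spring is in the middle cell and the sleeve in the lower one.

step_arm --plan '[[[0.45,0.07,1,0,0,0],[0.45,0.07,2.3,0,0,0],[0.45,0.07,2.5,0,0,0],[0.45,0.07,2.5,0,0,0],[0.45,0.07,2.5,0,0,0]]]' --grip 0.5

```text
time_s: 3.57
ee_pos: [0.5447, -0.3957, 0.1117]
eef_rot: [3.141, -0.001, -0.0]
force: [-0.7, -0.3, 0.2]
grip_width: 0.0468
grip_force: 0.0
```

Run:
```python
from h import *
o=ctrl.get_obs();im=ctrl.camera("wrist")
print(o["ee_pos"],o["grip_width"],o["qpos"])
for d in ctrl.place_of("spring_top","wrist")[:2]: print(d["at"],d["confidence"],at_z("wrist",d["at"],.079,o))
for d in ctrl.masks_of("spring","wrist")[:1]:
    ys,xs=np.where(d["pixels"]);print(d["at"],xs.min(),xs.max(),ys.min(),ys.max())
    for k in range(ys.min(),ys.max()+1,3): r=xs[ys==k];print(k,r.min(),r.max(),end="; ")
```

```text
[ 0.54469706 -0.395719    0.11166789] 0.04682755682824311 [-6.82670444e-01  6.54605991e-01  1.22605932e+00 -1.23863570e-05
  1.25988000e+00  8.88423507e-01]
[1.2, 42.5] 0.71 [ 0.70646668 -0.16473967  0.079     ]
[250.2, 214.8] 0.67 [ 0.54458791 -0.39534332  0.079     ]
[249.0, 207.0] 231 268 180 231
180 240 249; 183 238 262; 186 236 263; 189 235 264; 192 235 265; 195 234 265; 198 233 266; 201 233 266; 204 232 267; 207 232 267; 210 231 268; 213 231 268; 216 231 267; 219 232 266; 222 234 265; 225 236 262; 228 238 258; 231 245 246;
```

step_arm --plan '[[[0,0,1,0,0,0],[0,0,2,0,0,0],[0,0,2.5,0,0,0],[0,0,2.52,0,0,0],[0,0,2.52,0,0,0]]]'

```text
time_s: 4.13
ee_pos: [0.5447, -0.3957, 0.0356]
eef_rot: [3.141, -0.001, -0.0]
force: [0.0, -0.3, 0.3]
grip_width: 0.0473
grip_force: 0.0
```

step_arm --plan '[[[0,0,0,0,0,0],[0,0,0,0,0,0],[0,0,0,0,0,0],[0,0,0,0,0,0],[0,0,0,0,0,0]]]' --grip 0.2 --squeeze 15

```text
time_s: 4.55
ee_pos: [0.545, -0.3959, 0.0359]
eef_rot: [3.14, -0.002, -0.0]
force: [0.4, 0.3, 6.5]
grip_width: 0.0299
grip_force: 15.0
```

step_arm --plan '[[[0,0,-0.6,0,0,0],[0,0,-1.8,0,0,0],[0,0,-3,0,0,0],[0,0,-4,0,0,0],[0,0,-4.5,0,0,0],[0,0,-4.5,0,0,0]]]'

```text
time_s: 5.05
ee_pos: [0.5455, -0.3962, 0.174]
eef_rot: [3.137, -0.005, -0.0]
force: [0.0, -0.4, 0.4]
grip_width: 0.0298
grip_force: 15.0
```

Run:
```python
from h import *
o=ctrl.get_obs();q=o["qpos"];print(np.round(q,3),o["ee_pos"])
Z=lambda a:Rn.from_euler("z",a);Y=lambda a:Rn.from_euler("y",a)
f=lambda q1,s,q4,q5,q6:Z(q1)*Y(s)*Z(q4)*Y(q5)*Z(q6+np.pi/2)
print((f(q[0],q[1]+q[2],q[3],q[4],q[5]).inv()*Rn.from_euler("xyz",o["eef_rot"])).magnitude())
yaw=np.radians(151.7)
tx=np.array([np.cos(yaw),np.sin(yaw),0]);ty=np.array([-np.sin(yaw),np.cos(yaw),0])
for th in (40,45):
  t=np.radians(th);z=tx*np.sin(t)-np.array([0,0,np.cos(t)])
  for nm,y in(("A",ty),("B",-ty)):
    R=Rn.from_matrix(np.c_[np.cross(y,z),y,z]);print(nm,R.as_euler("xyz"))
    for q1,s in((-.3,1.6),(-.3,1.9),(0.1,1.9),(.22,1.7),(.22,2.0)):
      W=(Z(q1)*Y(s)).inv()*R;e=W.as_euler("ZYZ");print(q1,s,np.round([e[0],e[1],(e[2]-np.pi/2+np.pi)%(2*np.pi)-np.pi],2))
```

```text
[-0.683  0.602  1.163  0.     1.371  0.888] [ 0.54547816 -0.39620176  0.17402598]
1.5211154391349035e-16
A [ 3.14159265  0.6981317  -0.49392818]
-0.3 1.6 [0.16 2.22 1.82]
-0.3 1.9 [0.13 1.93 1.77]
0.1 1.9 [0.38 1.83 2.15]
0.22 1.7 [0.47 1.96 2.35]
0.22 2.0 [0.44 1.69 2.21]
B [-3.14159265 -0.6981317   2.64766448]
-0.3 1.6 [ 0.16  2.22 -1.33]
-0.3 1.9 [ 0.13  1.93 -1.37]
0.1 1.9 [ 0.38  1.83 -0.99]
0.22 1.7 [ 0.47  1.96 -0.79]
0.22 2.0 [ 0.44  1.69 -0.93]
A [ 3.14159265  0.78539816 -0.49392818]
-0.3 1.6 [0.19 2.31 1.83]
-0.3 1.9 [0.15 2.01 1.77]
0.1 1.9 [0.43 1.9  2.17]
0.22 1.7 [0.54 2.03 2.38]
0.22 2.0 [0.49 1.76 2.22]
B [-3.14159265 -0.78539816  2.64766448]
-0.3 1.6 [ 0.19  2.31 -1.31]
-0.3 1.9 [ 0.15  2.01 -1.37]
0.1 1.9 [ 0.43  1.9  -0.98]
0.22 1.7 [ 0.54  2.03 -0.76]
0.22 2.0 [ 0.49  1.76 -0.92]
```

step_arm --plan '[[[-0.3,-1,0,0,0,0.5],[-0.7,-2.2,0,0,0,1.2],[-1.1,-3.4,0,0,0,2],[-1.5,-4.6,0,0,0,2.8],[-1.9,-5.8,0.3,0,0,3.6],[-2.4,-7,0.8,0,0,4.4],[-2.8,-8.2,1.4,0,0,4.72],[-3.2,-9.4,2,0,0,4.72]]]'

```text
time_s: 5.72
ee_pos: [0.447, -0.1123, 0.1081]
eef_rot: [3.141, 0.001, -0.497]
force: [1.3, -0.2, -1.8]
grip_width: 0.0299
grip_force: 15.0
```

Run:
```python
from h import *
o=ctrl.get_obs();print(o["ee_pos"],o["eef_rot"],o["grip_width"])
im=ctrl.camera("wrist")
for q,z in(("mat",.003),("plate",.034),("flange",0)):
  for d in ctrl.place_of(q,"wrist")[:2]: print(q,d["at"],d["confidence"],at_z("wrist",d["at"],z,o))
  
move([.440,-.083,.050],Rn.from_euler("xyz",[np.pi,0,np.radians(-28.3)]))
```

```text
[ 0.44704576 -0.11232797  0.10811672] [ 3.14145535e+00  1.00925372e-03 -4.97368257e-01] 0.029889347291303745
mat [232.0, 206.8] 0.74 [ 0.43996379 -0.0863276   0.003     ]
plate [2.6, 213.1] 0.95 [0.57307512 0.16396042 0.034     ]
flange [182.4, 57.1] 0.87 [ 0.59436138 -0.11698238  0.        ]
row [-0.721, -0.764, 1.967, 0.003, 0.013, 0.01]
```

step_arm --plan '[[[-0.72,-0.76,0.6,0,0,0],[-0.72,-0.76,1.4,0,0,0],[-0.72,-0.76,2,0,0,0],[-0.72,-0.76,2.4,0,0,0],[-0.72,-0.76,2.4,0,0,0],[-0.72,-0.76,2.4,0,0,0]]]'

```text
time_s: 6.42
ee_pos: [0.4408, -0.0845, 0.0378]
eef_rot: [3.141, 0.001, -0.496]
force: [0.4, 0.7, -1.0]
grip_width: 0.0298
grip_force: 15.0
```

step_arm --plan '[[[0,0,0.04,0,0,0],[0,0,0.08,0,0,0],[0,0,0.08,0,0,0],[0,0,0.08,0,0,0]]]'

```text
time_s: 6.75
ee_pos: [0.4407, -0.0839, 0.0358]
eef_rot: [-3.141, -0.001, -0.495]
force: [0.5, -0.4, -1.8]
grip_width: 0.0298
grip_force: 15.0
```

step_arm --plan '[[[0,0,0.03,0,0,0],[0,0,0.03,0,0,0],[0,0,0.03,0,0,0]]]'

```text
time_s: 7.0
ee_pos: [0.4408, -0.0838, 0.0348]
eef_rot: [-3.141, -0.001, -0.494]
force: [1.1, -0.6, 1.4]
grip_width: 0.0297
grip_force: 15.0
```

step_arm --plan '[[[0,0,0,0,0,0],[0,0,0,0,0,0],[0,0,0,0,0,0],[0,0,0,0,0,0]]]' --grip 0.6

```text
time_s: 7.33
ee_pos: [0.4405, -0.0837, 0.0345]
eef_rot: [3.142, 0.0, -0.494]
force: [-0.1, 0.3, 0.5]
grip_width: 0.0531
grip_force: 0.0
```

step_arm --plan '[[[0,0,-0.6,0,0,0],[0,0,-1.8,0,0,0],[0,0,-3,0,0,0],[0,0,-3.3,0,0,0],[0,0,-3.3,0,0,0],[0,0,-3.3,0,0,0]]]'

```text
time_s: 7.83
ee_pos: [0.4403, -0.0837, 0.1329]
eef_rot: [3.142, 0.0, -0.495]
force: [0.2, -0.1, 0.2]
grip_width: 0.0563
grip_force: 0.0
```

Run:
```python
from h import *
o=ctrl.get_obs();print(o["ee_pos"],o["eef_rot"],o["grip_width"],o["joint_vel"])
im=ctrl.camera("wrist");cv2.imwrite("pics/w3.png",im[:,:,::-1])
for q,z in(("spring_top",.078),("spring",.003),("mat",.003)):
  for d in ctrl.place_of(q,"wrist")[:2]: print(q,d["at"],d["confidence"],at_z("wrist",d["at"],z,o))
for c in("top","scene"):
  ctrl.camera(c)
  for q,z in(("spring_top",.078),("spring",.003)):
    for d in ctrl.place_of(q,c)[:2]: print(c,q,d["at"],d["confidence"],at_z(c,d["at"],z))
```

```text
[ 0.44032348 -0.0836661   0.13292398] [ 3.14156906e+00  2.43335611e-05 -4.94520608e-01] 0.05630168288292316 [-0.00133232  0.02974134  0.02190218  0.00053079 -0.00668504 -0.00123395]
spring_top [252.6, 206.5] 0.76 [ 0.43918384 -0.08461362  0.078     ]
spring [252.5, 181.9] 0.73 [ 0.44064689 -0.08536238  0.003     ]
mat [255.9, 181.5] 0.56 [ 0.43930364 -0.08878591  0.003     ]
top spring [342.5, 230.8] 0.64 [ 0.46836115 -0.39145702  0.003     ]
scene spring_top [252.7, 183.4] 0.59 [ 0.44310874 -0.0863809   0.078     ]
scene spring [252.8, 195.6] 0.45 [ 0.44328183 -0.0857851   0.003     ]
```

View pics/w3.png

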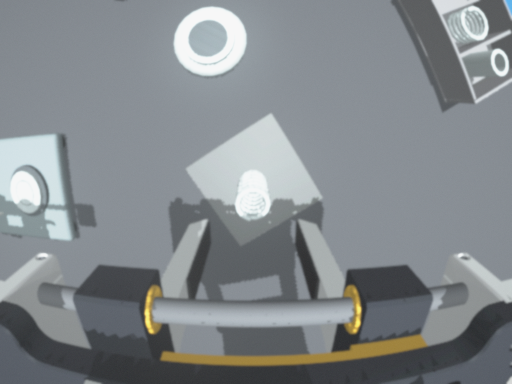

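The wrist view shows the spring standing upright near the mat's centre (top at px 253,206), in line with the fingers.

Run:
```python
from h import *
R=Rn.from_euler("xyz",[np.pi,np.pi/4,-.4939]);print(R.apply([0,0,1]))
move(np.array([.44,-.0843,.028])-.0812*R.apply([0,0,1]),R)
```

```text
[-0.62260095  0.33521344 -0.70710678]
row [1.91, 0.023, 1.594, -0.001, -7.496, -0.006]
```

step_arm --plan '[[[0.4,0.02,0,0,-1.1,0],[0.8,0.02,0,0,-2.2,0],[1.2,0.02,0,0,-3.3,0],[1.6,0.02,0.3,0,-4.4,0],[1.91,0.02,0.8,0,-5.5,0],[1.91,0.02,1.3,0,-6.6,0],[1.91,0.02,1.59,0,-7.5,0],[1.91,0.02,1.59,0,-7.5,0]]]'

```text
time_s: 9.0
ee_pos: [0.4892, -0.1114, 0.0807]
eef_rot: [3.14, 0.799, -0.497]
force: [-2.1, 0.5, -0.9]
grip_width: 0.0565
grip_force: 0.0
```

Run:
```python
from h import *
o=ctrl.get_obs();print(o["ee_pos"],o["eef_rot"],o["grip_width"],o["qpos"].round(2))
im=ctrl.camera("wrist")
for q,z in(("spring_top",.078),("spring",.003)):
  for d in ctrl.place_of(q,"wrist")[:2]: print(q,d["at"],d["confidence"],at_z("wrist",d["at"],z,o))
R=Rn.from_euler("xyz",[np.pi,np.pi/4,-.4939])
move(np.array([.44,-.0843,.028])+.0188*R.apply([0,0,1]),R)
```

```text
[ 0.48923892 -0.11137838  0.08066893] [ 3.13970917  0.79899112 -0.49668735] 0.05653454241268759 [-0.35  0.82  1.22  0.11  1.89  1.71]
spring_top [248.5, 249.5] 0.66 [ 0.44867664 -0.08708041  0.078     ]
spring [250.5, 174.5] 0.81 [ 0.44173088 -0.08504054  0.003     ]
row [0.002, 0.01, 3.367, -0.004, -0.038, -0.002]
```

step_arm --plan '[[[0,0.01,0.8,0,0,0],[0,0.01,1.7,0,0,0],[0,0.01,2.6,0,0,0],[0,0.01,3.2,0,0,0],[0,0.01,3.37,0,0,0],[0,0.01,3.37,0,0,0],[0,0.01,3.37,0,0,0]]]'

```text
time_s: 9.73
ee_pos: [0.4289, -0.0782, 0.0161]
eef_rot: [-3.141, 0.781, -0.494]
force: [0.6, -0.8, -0.8]
grip_width: 0.0562
grip_force: 0.0
```

step_arm --plan '[[[0,0,0,0,0,0],[0,0,0,0,0,0],[0,0,0,0,0,0],[0,0,0,0,0,0],[0,0,0,0,0,0],[0,0,0,0,0,0]]]' --grip 0.2 --squeeze 20

```text
time_s: 10.23
ee_pos: [0.4277, -0.0779, 0.0144]
eef_rot: [3.142, 0.785, -0.495]
force: [1.3, -1.0, 2.5]
grip_width: 0.0297
grip_force: 20.0
```

Run:
```python
from h import *
o=ctrl.get_obs();print(o["ee_pos"],o["eef_rot"],o["grip_width"],o["grip_force"],o["force"],o["qpos"].round(2))
R=Rn.from_euler("xyz",o["eef_rot"]);print("grasp",o["ee_pos"]-.0188*R.apply([0,0,1]))
im=ctrl.camera("wrist");cv2.imwrite("pics/w4.png",im[:,:,::-1])
print([ (d["at"],d["confidence"]) for q in("spring_top","spring") for d in ctrl.place_of(q,"wrist")[:1]])
for X in([.44,-.0843,.078],[.44,-.0843,.003]): print(proj("wrist",np.array(X),o))
print("plate",[ (at_z("wrist",d["at"],.034,o),d["confidence"]) for d in ctrl.place_of("plate","wrist")[:1]])
```

```text
[ 0.42773696 -0.0778849   0.01442927] [ 3.14153175  0.78526456 -0.49455633] 0.029740471335720043 19.99170273542404 [ 1.3221726  -0.99092088  2.46606373] [-0.33  0.78  1.48  0.11  1.66  1.69]
grasp [ 0.4394367  -0.08419275  0.02772465]
[([254.2, 207.2], 0.78)]
[250.16323491 329.85823407]
[250.38406999 208.46857789]
plate [(array([ 0.49734207, -0.11731949,  0.034     ]), 0.67)]
```

View pics/w4.png

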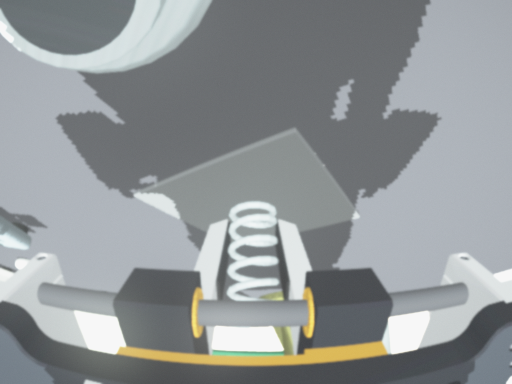

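The picture shows the spring gripped upright between the pads, its foot at px ~(254,207), about where the geometry predicts.

step_arm --plan '[[[0,0,-0.5,0,0,0],[0,0,-1.3,0,0,0],[0,0,-2.3,0,0,0],[0,0,-3.3,0,0,0],[0,0,-4.3,0,0,0],[0,0,-5,0,0,0],[0,0,-5,0,0,0]]]'

```text
time_s: 11.02
ee_pos: [0.5232, -0.1294, 0.1226]
eef_rot: [-3.141, 0.78, -0.494]
force: [-0.2, 0.3, -1.0]
grip_width: 0.0295
grip_force: 20.0
```

step_arm --plan '[[[0,-0.6,0,0,0,0],[0,-1.6,0,0,0,0],[0,-2.6,0,0,0,0],[0,-3.6,0,0,0,0],[0,-4.6,0,0,0,0],[0,-5.6,0,0,0,0],[0,-6.3,0,0,0,0],[0,-6.3,0,0,0,0]]]'

```text
time_s: 11.68
ee_pos: [0.6107, 0.0423, 0.1187]
eef_rot: [3.141, 0.787, -0.491]
force: [-0.6, 0.1, -0.7]
grip_width: 0.0297
grip_force: 20.0
```

Run:
```python
from h import *
o=ctrl.get_obs();print(o["ee_pos"],o["eef_rot"],o["grip_width"],o["qpos"].round(2))
im=ctrl.camera("wrist");cv2.imwrite("pics/w5.png",im[:,:,::-1])
for q,z in(("plate",.034),("mark",.1),("index",.2),("tester",0),("thumb",.24)):
  for d in ctrl.place_of(q,"wrist")[:2]: print(q,d["at"],d["confidence"],at_z("wrist",d["at"],z,o))
```

```text
[0.61066473 0.0423368  0.11869852] [ 3.14141287  0.78715137 -0.49078652] 0.029705155203895613 [-0.11  0.99  0.82  0.3   2.07  2.  ]
plate [170.0, 185.5] 0.97 [0.57660535 0.15945041 0.034     ]
mark [128.0, 252.6] 0.65 [0.56887502 0.22282852 0.1       ]
tester [175.8, 161.8] 0.8 [0.57181691 0.16110303 0.        ]
tester [156.8, 231.7] 0.68 [0.41291685 0.34913244 0.        ]
```

View pics/w5.png

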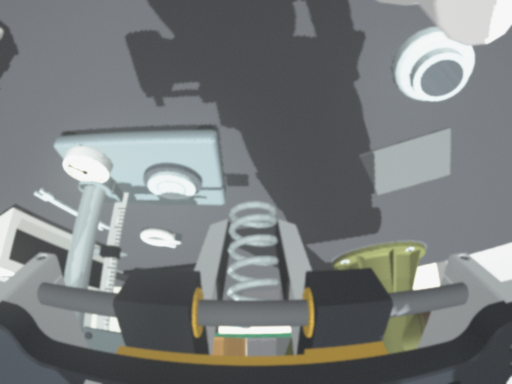

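The view shows the tester plate at px ~(171,184), with the rule and column to the left. The spring in the grip has its foot at px ~(254,207).

step_arm --plan '[[[0,-0.5,0,0,0,0],[0,-1.4,0,0,0,0],[0,-2.3,0,0,0,0],[0,-2.9,0,0,0,0],[0,-3,0,0,0,0],[0,-3,0,0,0,0],[0,-3,0,0,0,0]]]'

```text
time_s: 12.57
ee_pos: [0.6532, 0.1162, 0.1202]
eef_rot: [3.141, 0.786, -0.496]
force: [-0.0, -0.1, -1.9]
grip_width: 0.0299
grip_force: 20.0
```

Run:
```python
from h import *
o=ctrl.get_obs();print(o["ee_pos"],o["eef_rot"],o["grip_width"],o["qpos"].round(2))
R=Rn.from_euler("xyz",o["eef_rot"]);g=o["ee_pos"]-.0188*R.apply([0,0,1]);print("grasp",g)
im=ctrl.camera("wrist");cv2.imwrite("pics/w6full.png",im[:,:,::-1])
cv2.imwrite("pics/w6.png",cv2.resize(im[90:290,150:350],None,fx=4,fy=3,interpolation=cv2.INTER_CUBIC)[:,:,::-1])
for q,z in(("plate",.034),("mark",.1),("index",.2),("tester",0),("spring",g[2]-.025)):
  for d in ctrl.place_of(q,"wrist")[:2]: print(q,d["at"],d["confidence"],at_z("wrist",d["at"],z,o))
T=lambda u,v:(u,v)
for uv in((220,130),(225,203),(57,137)): pass
print("spring axis foot expected px",proj("wrist",g-[0,0,.0247],o))
```

```text
[0.65317201 0.1162225  0.12018942] [ 3.14098494  0.78569908 -0.49592937] 0.029922472136755477 [-0.01  1.12  0.57  0.4   2.14  2.15]
grasp [0.66487305 0.10990489 0.13347902]
plate [118.2, 211.9] 0.71 [0.59946085 0.35168011 0.034     ]
plate [247.3, 186.2] 0.59 [0.57659432 0.16248684 0.034     ]
mark [198.3, 255.2] 0.91 [0.57117977 0.22606879 0.1       ]
tester [249.0, 161.1] 0.96 [0.57348668 0.16234409 0.        ]
spring [252.7, 207.1] 0.72 [0.66598924 0.10781717 0.10847902]
spring axis foot expected px [250.64694394 208.8637448 ]
```

View pics/w6.png

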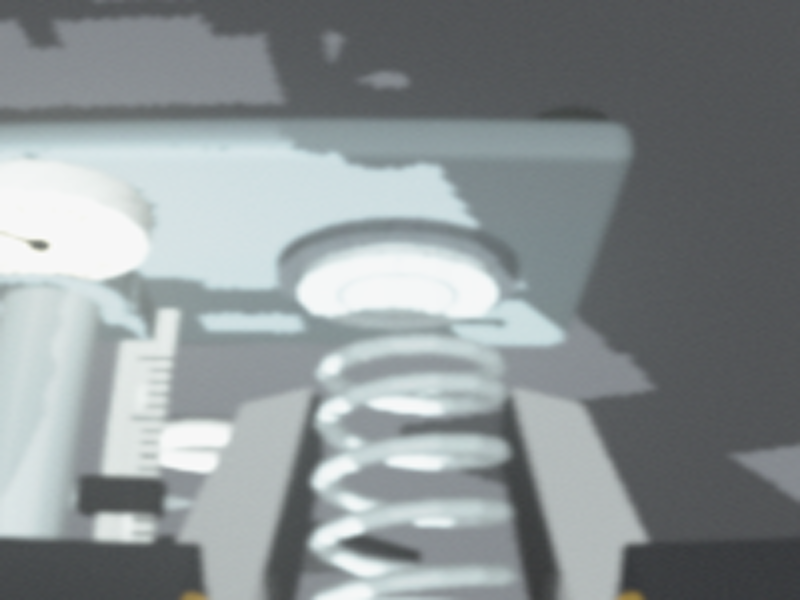

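The plate's ring line is centred at px ~(249.5,186) and the held spring's foot ring at px ~(252.5,209). The tester's base edge is parallel to the finger axis.

Run:
```python
from h import *
o=ctrl.get_obs();R=Rn.from_euler("xyz",o["eef_rot"]);g=o["ee_pos"]-.0188*R.apply([0,0,1]);zf=g[2]-.0247
ty=R.apply([0,1,0]);tx=np.cross(ty,[0,0,1]);tx/=np.linalg.norm(tx);print(tx,ty)
p=[at_z("wrist",u,.034,o) for u in((249.5,186.5),(249.5,184.8),(247.3,186.2))]
f=[at_z("wrist",u,zf,o) for u in((252.5,210),(252.7,207.1))]+[g-[0,0,.0247]]
for a in p: print("plate",a)
for b in f:
  d=p[0]-b;print("foot",b,"d local x,y,z",d@tx,d@ty,d[2])
e=[at_z("wrist",u,.022,o) for u in((150,141.7),(305,142.3))];v=e[1]-e[0];print("edge yaw",np.degrees(np.arctan2(v[1],v[0]))+90-360,e, (p[0]-e[0])@tx)
def row(l,base=o): return np.round(R.inv().apply(tx*l[0]+ty*l[1]+np.array([0,0,l[2]]))/.03,2)
print(row([.02,0,0]),row([0,0,-.07]),row([.1,0,-.07]))
```

```text
[-0.87980607  0.47533281  0.        ] [-4.75332801e-01 -8.79806062e-01 -1.45906188e-04]
plate [0.57443328 0.16171612 0.034     ]
plate [0.57761605 0.15995894 0.034     ]
plate [0.57611369 0.16345883 0.034     ]
foot [0.66303236 0.11022251 0.10932229] d local x,y,z 0.1024266053756672 -0.0031793469838452045 -0.07532229231887602
foot [0.66676804 0.10805986 0.10932229] d local x,y,z 0.10674126093751402 -0.0033063751949835287 -0.07532229231887602
foot [0.6650813  0.11043865 0.10932229] d local x,y,z 0.10412653842303847 -0.0020152592042482174 -0.07532229231887602
edge yaw -389.6492727681124 [array([0.67552776, 0.21288348, 0.022     ]), array([0.60397246, 0.0871752 , 0.022     ])] 0.06462201412020137
[-0.47  0.    0.47] [1.65 0.   1.65] [-0.71  0.    4.01]
```

step_arm --plan '[[[0.2,-0.05,0.5,0,0,0],[0.5,-0.1,1.3,0,0,0],[0.71,-0.1,2,0,0,0],[0.71,-0.1,2.12,0,0,0],[0.71,-0.1,2.12,0,0,0],[0.71,-0.1,2.12,0,0,0]]]'

```text
time_s: 13.37
ee_pos: [0.6292, 0.134, 0.0619]
eef_rot: [-3.14, 0.784, -0.494]
force: [0.7, -0.7, 0.9]
grip_width: 0.0298
grip_force: 20.0
```

Run:
```python
from h import *
o=ctrl.get_obs();R=Rn.from_euler("xyz",o["eef_rot"]);g=o["ee_pos"]-.0188*R.apply([0,0,1]);zf=g[2]-.0247
print(o["ee_pos"],o["eef_rot"],o["qpos"].round(2),zf)
im=ctrl.camera("wrist");cv2.imwrite("pics/w7f.png",im[:,:,::-1])
cv2.imwrite("pics/w7.png",cv2.resize(im[100:250,190:310],None,fx=5,fy=4,interpolation=cv2.INTER_CUBIC)[:,:,::-1])
for q,z in(("plate",.034),("spring",zf)):
  for d in ctrl.place_of(q,"wrist")[:2]: print(q,d["at"],d["confidence"],at_z("wrist",d["at"],z,o))
```

```text
[0.62920636 0.1339955  0.06185782] [-3.14032859  0.78395916 -0.49378486] [0.01 1.1  0.75 0.38 1.99 2.1 ] 0.050470537376154284
spring [254.5, 206.5] 0.88 [0.64283097 0.12390652 0.05047054]
```

View pics/w7.png

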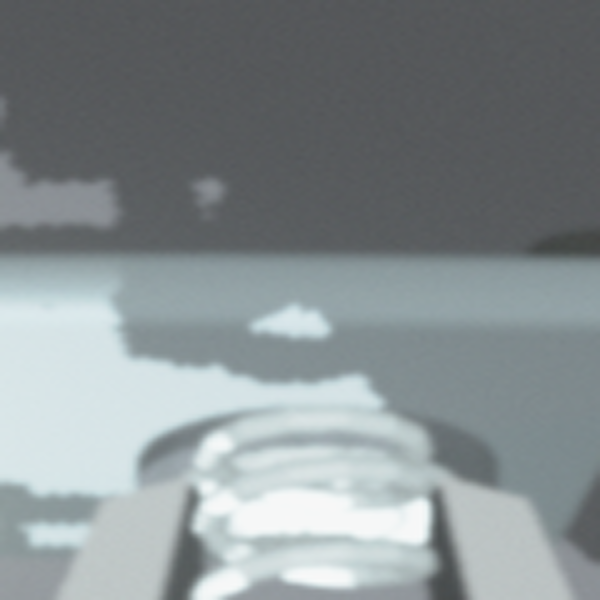

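The column centres agree: plate pedestal ~253.5 and spring ~253. The base's front face shows as a band between rows ~164 (desk) and ~181 (top edge), which gives a depth reference.

Run:
```python
from h import *
o=ctrl.get_obs();R=Rn.from_euler("xyz",o["eef_rot"]);g=o["ee_pos"]-.0188*R.apply([0,0,1])
ty=R.apply([0,1,0]);tx=np.cross(ty,[0,0,1]);tx/=np.linalg.norm(tx)
f=at_z("wrist",(253,206.5),.0505,o)
for uv,z in(((253,163.7),0),((253,181),.022)):
  e=at_z("wrist",uv,z,o);print(e,"plate x from grasp",(e-g)@tx+.068,"from foot seen",(e-f)@tx+.068)
for p in((.5744,.1617,.034),(.5766,.1625,.034),(.576,.166,.034)): print((np.array(p)-g)@tx,(np.array(p)-g)@ty)
print((f-g)@tx,(f-g)@ty)
```

```text
[0.61981057 0.13737727 0.        ] plate x from grasp 0.09130517780880298 from foot seen 0.09518731588501911
[0.6289171  0.13248258 0.022     ] plate x from grasp 0.08096658428687065 from foot seen 0.0848487223630868
0.07481913285853198 0.001710754528653778
0.07326311327616664 -3.8187637383426534e-05
0.07545352351894123 -0.0028331995935629703
-0.0038821380762161396 0.001482170324087083
```

step_arm --plan '[[[-0.2,0,0.4,0,0,0],[-0.5,0,0.8,0,0,0],[-0.9,0,1.2,0,0,0],[-1.3,0,1.6,0,0,0],[-1.57,0,1.94,0,0,0],[-1.57,0,1.94,0,0,0],[-1.57,0,1.94,0,0,0]]]'

```text
time_s: 14.1
ee_pos: [0.5636, 0.1696, 0.0534]
eef_rot: [-3.141, 0.784, -0.494]
force: [0.9, 0.1, -0.8]
grip_width: 0.0294
grip_force: 20.0
```

Run:
```python
from h import *
o=ctrl.get_obs();R=Rn.from_euler("xyz",o["eef_rot"]);g=o["ee_pos"]-.0188*R.apply([0,0,1])
print(o["ee_pos"],o["eef_rot"],o["force"],g)
W=ctrl.camera("wrist")
S=ctrl.camera("scene");T=ctrl.camera("top")
a=cv2.resize(W[110:260,170:340],(400,400),interpolation=cv2.INTER_CUBIC)
b=cv2.resize(S[150:250,295:395],(400,400),interpolation=cv2.INTER_CUBIC)
cv2.imwrite("pics/c8.png",np.hstack([a,b])[:,:,::-1])
for c in("wrist","scene"):
  for q,z in(("plate",.034),("spring",g[2]-.0247)):
    for d in ctrl.place_of(q,c)[:2]: print(c,q,d["at"],d["confidence"],at_z(c,d["at"],z,o))
print(proj("scene",np.array([g[0],g[1],.034])))
```

```text
[0.56357164 0.16956615 0.05342878] [-3.14065557  0.78431279 -0.4935941 ] [ 0.88441941  0.1285483  -0.7820232 ] [0.5752574  0.16325904 0.0667368 ]
wrist plate [252.1, 200.3] 0.6 [0.57153009 0.16426057 0.034     ]
wrist spring [251.6, 206.6] 0.84 [0.57793308 0.16114761 0.0420368 ]
scene spring [197.7, 271.2] 0.59 [ 0.72667232 -0.31786208  0.0420368 ]
scene spring [330.3, 209.6] 0.49 [0.57838494 0.16438916 0.0420368 ]
[329.40052557 210.1686233 ]
```

View pics/c8.png

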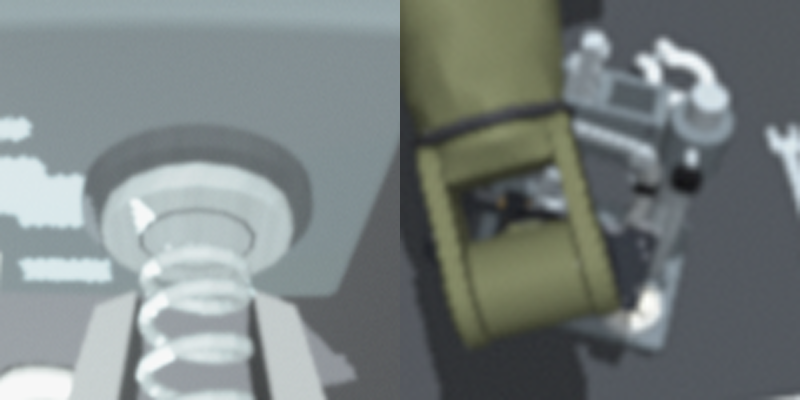

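The left crop shows the ring line centred at column ~253.7 with its near edge at row ~188. The spring's foot is directly in line with it, its near edge at row ~202. On the right, the wrist hides the tester in the scene view.

Run:
```python
from h import *
o=ctrl.get_obs();R=Rn.from_euler("xyz",o["eef_rot"]);g=o["ee_pos"]-.0188*R.apply([0,0,1])
ty=R.apply([0,1,0]);tx=np.cross(ty,[0,0,1]);tx/=np.linalg.norm(tx)
for rr,disc in((188.0,.015),(110+163/2.667,.027)):
  p=at_z("wrist",(253.6,rr),.034,o);print("plate x rel grasp",(p-g)@tx+disc)
for zz in(.041,.042,.044):
  f=at_z("wrist",(253.3,201.9),zz,o);print("foot x rel grasp",(f-g)@tx+.015)
for u in(252.5,253.6): print((at_z("wrist",(u,195),.034,o)-g)@ty)
```

```text
plate x rel grasp 0.0002143327663897774
plate x rel grasp -0.0067379936100838735
foot x rel grasp 0.0049512988616388694
foot x rel grasp 0.0029491185142340066
foot x rel grasp -0.0010552421805757432
0.001174440161732852
0.001867087307761496
```

step_arm --plan '[[[0.08,0,0.08,0,0,0],[0.15,0,0.15,0,0,0],[0.15,0,0.15,0,0,0],[0.15,0,0.15,0,0,0]]]'

```text
time_s: 14.78
ee_pos: [0.5629, 0.1696, 0.0459]
eef_rot: [3.141, 0.786, -0.495]
force: [-0.4, -1.0, -1.3]
grip_width: 0.0294
grip_force: 20.0
```

Run:
```python
from h import *
o=ctrl.get_obs();R=Rn.from_euler("xyz",o["eef_rot"]);g=o["ee_pos"]-.0188*R.apply([0,0,1])
print(o["ee_pos"],o["force"],g)
W=ctrl.camera("wrist")
cv2.imwrite("pics/c9.png",cv2.resize(W[145:245,203:303],(600,600),interpolation=cv2.INTER_CUBIC)[:,:,::-1])
```

```text
[0.56287938 0.16960522 0.04588954] [-0.42406105 -0.98358482 -1.34854445] [0.57458643 0.16329636 0.059178  ]
```

View pics/c9.png

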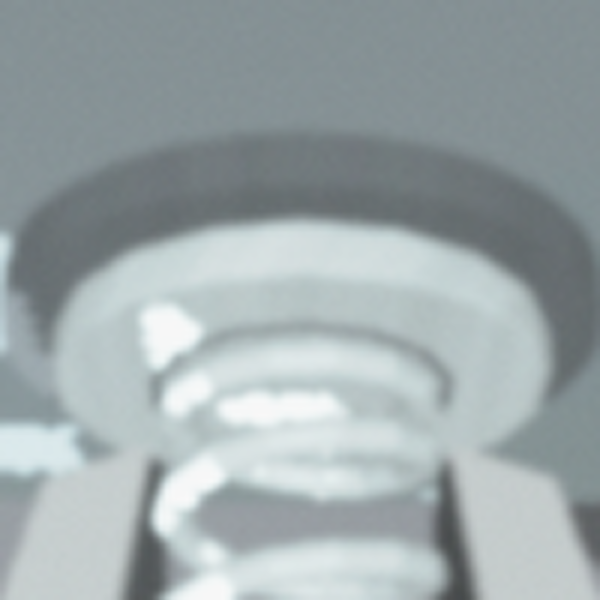

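The spring sits concentric with the ring line: ring columns 150–452 and coil 162–445 in the crop, about 1 mm above the plate. I've now viewed 11 pictures, one over the limit of 10, so from here I'll work from numbers only.

step_arm --plan '[[[0.02,0,0.0,0,0,0],[0.045,0,0.02,0,0,0],[0.045,0,0.02,0,0,0],[0.045,0,0.02,0,0,0]]]'

```text
time_s: 15.17
ee_pos: [0.5635, 0.1694, 0.0451]
eef_rot: [-3.141, 0.785, -0.494]
force: [-1.2, 0.8, 2.1]
grip_width: 0.03
grip_force: 20.0
```

step_arm --plan '[[[0,0,0,0,0,0],[0,0,0,0,0,0],[0,0,0,0,0,0],[0,0,0,0,0,0],[0,0,0,0,0,0]]]' --grip 0.6

```text
time_s: 15.58
ee_pos: [0.5634, 0.1694, 0.0447]
eef_rot: [3.141, 0.785, -0.495]
force: [0.2, 0.2, 1.0]
grip_width: 0.0561
grip_force: 0.0
```

step_arm --plan '[[[0.1,0,-0.1,0,0,0],[0.5,0,-0.5,0,0,0],[1,0,-1,0,0,0],[1.5,0,-1.5,0,0,0],[1.5,0,-2.2,0,0,0],[1.5,0,-3,0,0,0],[1.5,0,-3,0,0,0],[1.5,0,-3,0,0,0]]]'

```text
time_s: 16.25
ee_pos: [0.6479, 0.1237, 0.0763]
eef_rot: [-3.141, 0.784, -0.495]
force: [-0.9, -0.2, -0.8]
grip_width: 0.0565
grip_force: 0.0
```

Run:
```python
from h import *
o=ctrl.get_obs();R=Rn.from_euler("xyz",o["eef_rot"])
print(o["ee_pos"],o["eef_rot"],o["grip_width"],o["qpos"].round(2))
W=ctrl.camera("wrist");cv2.imwrite("pics/w10.png",W[:,:,::-1])
for q,z in(("plate",.034),("spring",.034),("spring_top",.109)):
    for d in ctrl.place_of(q,"wrist")[:2]: print(q,d["at"],d["confidence"],at_z("wrist",d["at"],z,o))
for d in ctrl.masks_of("spring","wrist")[:2]:
  ys,xs=np.where(d["pixels"]);print(d["at"],d["confidence"],xs.min(),xs.max(),ys.min(),ys.max())
P=np.array([.5748,.1630,.034])
for dz in(0,.075): print("expect",proj("wrist",P+[0,0,dz],o))
```

```text
[0.64785242 0.12370465 0.07633194] [-3.14072831  0.78421021 -0.49460689] 0.05653844812380765 [-0.    1.14  0.63  0.39  2.06  2.12]
plate [252.6, 221.9] 0.73 [0.57520938 0.16154405 0.034     ]
spring_top [251.6, 339.7] 0.57 [-32.81960615  18.33845641   0.109     ]
spring_top [252.2, 299.5] 0.48 [0.57387429 0.16267942 0.109     ]
[252.1, 254.3] 0.98 236 268 218 300
expect [251.4829657  222.31720892]
expect [251.38539542 299.40047815]
```

Run:
```python
from h import *
ctrl.camera("scene");ctrl.camera("top")
for c in("scene","top"):
  for q in("thumb","platen","mark","index","spring_top"):
    print(c,q,[(np.round(d["at"],1).tolist(),round(d["confidence"],2)) for d in ctrl.place_of(q,c)[:2]])
P=np.array([.5748,.1630]);tx=np.array([-.88,.475]);
move([*(P-.11*tx),.25],Rn.from_euler("xyz",[np.pi,0,-.4939]))
```

```text
scene thumb [([327.6, 213.6], 0.51)]
scene platen [([335.5, 190.2], 0.6)]
scene mark [([352.7, 193.0], 0.76), ([198.8, 273.5], 0.32)]
scene index [([169.9, 220.0], 0.72)]
scene spring_top []
top thumb [([407.1, 249.5], 0.61)]
top platen [([178.9, 198.1], 0.52), ([190.6, 201.8], 0.33)]
top mark [([164.9, 202.5], 0.81), ([255.7, 160.8], 0.37)]
top index [([158.1, 195.5], 0.53)]
top spring_top [([182.1, 198.6], 0.56)]
row [-3.437, 0.008, -4.737, -0.002, 7.5, -0.005]
```

step_arm --plan '[[[-0.3,0,-1.2,0,0,0],[-1,0,-2.2,0,0.5,0],[-1.7,0,-3.1,0,1.6,0],[-2.4,0,-3.8,0,2.7,0],[-3,0,-4.3,0,3.8,0],[-3.44,0,-4.74,0,4.9,0],[-3.44,0,-4.74,0,6,0],[-3.44,0,-4.74,0,7.1,0]]]'

```text
time_s: 17.77
ee_pos: [0.6721, 0.1108, 0.2529]
eef_rot: [-3.139, 0.033, -0.494]
force: [1.0, 0.5, -0.4]
grip_width: 0.0563
grip_force: 0.0
```

Run:
```python
from h import *
o=ctrl.get_obs();print(o["ee_pos"],o["eef_rot"],o["qpos"].round(2))
ctrl.camera("scene");ctrl.camera("top");ctrl.camera("wrist")
for c in("scene","top","wrist"):
  for q in("thumb","mark","index"):
    print(c,q,[(np.round(d["at"],1).tolist(),round(d["confidence"],2)) for d in ctrl.place_of(q,c)[:2]])
print(proj("scene",np.array([.546,.092,.241])),proj("top",np.array([.546,.092,.241])),proj("wrist",np.array([.546,.092,.241])))
move([.546,.092,.33],Rn.from_euler("xyz",[np.pi,0,1.077]))
```

```text
[0.67208866 0.11083813 0.25289135] [-3.13892563  0.03267729 -0.49361758] [0.1  0.6  0.98 0.02 1.58 2.17]
scene thumb [([270.9, 268.3], 0.31)]
scene mark [([354.6, 192.3], 0.55)]
scene index [([329.2, 211.2], 0.2)]
top thumb []
top mark []
top index []
wrist thumb []
wrist mark [([211.9, 275.6], 0.88)]
wrist index []
[314.6663769  170.03802943] [198.67384863 203.15200854] [337.61071298 328.74548652]
row [-3.511, 2.544, -2.533, -0.319, 0.324, -15.009]
```

step_arm --plan '[[[0,0,-1,0,0.3,-1],[0,0,-2,0,0.3,-2.2],[0,0,-2.53,0,0.3,-3.3],[-0.5,0.4,-2.53,0,0.3,-4.5],[-1,0.8,-2.53,0,0.3,-5.7],[-1.5,1.2,-2.53,0,0.3,-6.9],[-2,1.6,-2.53,0,0.3,-8],[-2.5,2,-2.53,0,0.3,-9.2]]]' --grip 0 --squeeze 20

```text
time_s: 19.03
ee_pos: [0.5792, 0.092, 0.329]
eef_rot: [-3.121, -0.003, 0.474]
force: [1.0, 0.1, 0.6]
grip_width: 0.0064
grip_force: 0.0
```

Run:
```python
from h import *
move([.546,.092,.33],Rn.from_euler("xyz",[np.pi,0,1.077]))
```

```text
row [-0.984, -0.506, -0.025, -0.184, -0.086, -5.762]
```

step_arm --plan '[[[-0.5,-0.25,-0.02,-0.1,-0.05,-1.2],[-0.98,-0.5,-0.02,-0.18,-0.09,-2.4],[-0.98,-0.5,-0.02,-0.18,-0.09,-3.6],[-0.98,-0.5,-0.02,-0.18,-0.09,-4.8],[-0.98,-0.5,-0.02,-0.18,-0.09,-5.76],[-0.98,-0.5,-0.02,-0.18,-0.09,-5.76],[-0.98,-0.5,-0.02,-0.18,-0.09,-5.76]]]'

```text
time_s: 19.62
ee_pos: [0.5472, 0.0923, 0.3299]
eef_rot: [-3.141, 0.0, 1.068]
force: [-0.0, 0.6, -0.0]
grip_width: 0.0004
grip_force: 0.0
```

Run:
```python
from h import *
o=ctrl.get_obs();print(o["ee_pos"],o["eef_rot"],o["qpos"].round(2),o["grip_width"])
ctrl.camera("wrist");ctrl.camera("scene");ctrl.camera("top")
for q in("thumb","mark","index","platen","spindle"):
  for c in ("wrist","scene","top"):
    print(c,q,[(np.round(d["at"],1).tolist(),round(d["confidence"],2)) for d in ctrl.place_of(q,c)[:2]])
for d in ctrl.masks_of("thumb","wrist")[:3]:
  ys,xs=np.where(d["pixels"]);print(d["at"],d["confidence"],xs.min(),xs.max(),ys.min(),ys.max(),at_z("wrist",d["at"],.241,o))
print(proj("wrist",np.array([.546,.092,.241])))
cv2.imwrite("pics/w11.png",ctrl.camera("wrist")[:,:,::-1])
```

```text
[0.54715514 0.09227947 0.32990373] [-3.14114864e+00  4.85458784e-04  1.06771662e+00] [ 0.1   0.25  1.3  -0.    1.59  0.6 ] 0.0003759985522393874
wrist thumb [([257.9, 198.6], 0.69)]
scene thumb [([313.4, 171.3], 0.8), ([171.4, 207.5], 0.43)]
top thumb [([198.3, 203.6], 0.63)]
wrist mark [([218.3, 70.1], 0.72), ([403.9, 281.8], 0.54)]
scene mark [([351.4, 196.4], 0.77)]
top mark [([344.6, 218.9], 0.56)]
wrist index [([210.1, 68.3], 0.85)]
scene index [([254.2, 195.0], 0.54)]
top index []
wrist platen [([239.7, 112.0], 0.8)]
scene platen [([331.5, 191.4], 0.53)]
top platen [([264.1, 196.5], 0.5), ([343.3, 236.8], 0.32)]
wrist spindle [([241.5, 111.2], 0.64)]
scene spindle [([331.0, 187.8], 0.68)]
top spindle []
[264.6, 165.9] 0.65 204 275 42 210 [0.56941265 0.10865276 0.241     ]
[251.13527126 192.84180514]
```

Run:
```python
from h import *
o=ctrl.get_obs()
r=[ray("wrist",(257.9,198.6),o),ray("scene",(313.4,171.3)),ray("top",(198.3,203.6))]
print(tri(r),tri(r[:2]),tri(r[1:]),tri([r[0],r[2]]))
im=cv2.imread("pics/w11.png");g=im.max(2)[160:240,215:305]
m=(g<60).astype(np.uint8);n,l,s,c=cv2.connectedComponentsWithStats(m)
for i in range(1,n):
  if s[i,4]>40: print(s[i]+np.array([215,160,0,0,0]),c[i]+[215,160])
np.set_printoptions(linewidth=250)
print(g[::4,::4])
for z in(.23,.24,.25): print(z,at_z("wrist",(257.9,198.6),z,o))
```

```text
[0.54764783 0.08811894 0.24139587] [0.5501084  0.08544896 0.24261037] [0.54472215 0.09181935 0.23354533] [0.54717054 0.08924001 0.25376685]
[[105 106 105 106 105 106 106 110 148 148 149 148 161 187 147 147 146 146 147 145 144 145 146]
 [144 145 145 144 126 119 116 123 146 149 149 148 159 186 147 146 147 145 146 145 145 144 143]
 [144 144 145 145 146 146 147 147 145 147 146 148 159 184 145 146 144 145 144 145 144 145 145]
 [144 144 145 145 146 146 145 147 145 146 146 148 159 182 145 145 145 145 144 145 144 144 144]
 [144 143 143 144 143 145 146 144 143 146 144 145 159 181 144 146 144 145 144 144 143 144 146]
 [143 143 143 144 144 143 132 117 119 115 119 126 153 176 145 144 145 143 145 144 145 143 144]
 [142 144 144 143 143 143  75  86  93  92  93  94  81  86 142 144 145 144 145 144 144 144 143]
 [143 144 143 144 143 145  76  93 103 104 104 108  82  77 141 145 144 144 143 145 143 144 145]
 [143 142 143 142 144 145  73  89  99  99 102 105  81  73 142 144 144 144 146 144 145 145 145]
 [141 142 144 142 142 143  71  78  92  93  96  94  75  69 141 144 142 143 145 145 144 145 143]
 [143 142 
[... 360 characters left out ...]
 143 145]
 [143 142 143 144 143 142 143 142 142 144 143 144 143 140 144 143 145 144 145 144 144 144 145]
 [144 143 143 143 143 143 143 147 159 140 146 156 146 143 143 144 143 144 144 144 145 144 144]
 [143 141 141 142 144 156 164 166 166  83 115 165 165 164 153 143 142 144 144 144 146 145 145]
 [141 142 143 143 143 165 165 166 165  87 115 164 165 165 164 144 144 143 145 143 144 146 146]
 [142 142 142 143 148 167 165 165 165  82 108 165 166 167 165 146 142 145 144 144 145 143 146]
 [141 143 143 144 157 166 165 165 165  82 110 166 166 166 165 150 145 144 145 144 144 145 143]]
0.23 [0.54737599 0.08071496 0.23      ]
0.24 [0.54875449 0.08364634 0.24      ]
0.25 [0.550133   0.08657772 0.25      ]
```

Run:
```python
from h import *
o=ctrl.get_obs();P=np.array([.5748,.163]);tx=np.array([-.88,.475]);ty=np.array([-.475,-.88])
im=cv2.imread("pics/w11.png").max(2)
print(im[196,230:280].tolist());print(im[172:216,250].tolist());print(im[172:216,258].tolist())
for uv in((254.7,196),(257.9,198.6)):
  for z in(.235,.245,.255):
    p=at_z("wrist",uv,z,o)[:2];print(uv,z,p,"local",(p-P)@tx,(p-P)@ty)
print("cam",ray("wrist",(252,190),o)[0], ((ray("wrist",(252,190),o)[0][:2]-P)@tx,))
for p in((.5476,.0881),(.5447,.0918)):print((p-P)@tx,(p-P)@ty)
```

```text
[143, 142, 143, 143, 143, 143, 141, 127, 97, 71, 69, 68, 75, 78, 88, 91, 91, 92, 93, 90, 92, 93, 91, 92, 95, 96, 92, 92, 91, 94, 95, 93, 85, 75, 72, 72, 71, 69, 74, 100, 129, 141, 144, 143, 143, 144, 144, 143, 143, 142]
[145, 146, 146, 146, 145, 145, 143, 137, 116, 94, 83, 87, 93, 94, 98, 103, 105, 100, 96, 97, 99, 100, 96, 91, 92, 92, 96, 102, 97, 87, 78, 73, 73, 72, 70, 68, 69, 89, 121, 136, 143, 143, 143, 142]
[146, 145, 144, 145, 146, 145, 144, 140, 126, 105, 87, 87, 96, 98, 101, 106, 108, 103, 97, 98, 104, 108, 103, 97, 91, 86, 92, 101, 100, 94, 85, 77, 76, 72, 69, 69, 68, 90, 122, 137, 143, 142, 143, 143]
(254.7, 196) 0.235 [0.54660543 0.08598689] local -0.011770010754053586 0.08116395739412038
(254.7, 196) 0.245 [0.54803721 0.08877937] local -0.011703543909675812 0.07802648058513398
(254.7, 196) 0.255 [0.54946898 0.09157185] local -0.011637077065298028 0.07488900377614757
(257.9, 198.6) 0.235 [0.54806524 0.08218065] local -0.014862604400670859 0.0838200415246466
(257.9, 198.6) 0.245 [0.54944374 0.08511203] local -0.014683281655431106 0.0805856380574671
(257.9, 198.6) 0.255 [0.55082225 0.08804341] local -0.014503958910191447 0.07735123459028756
cam [0.5858404  0.16250934 0.5090303 ] (np.float64(-0.00994861781789989),)
-0.011641499999999999 0.07883200000000001
-0.0073319999999999835 0.07695350000000001
```

step_arm --plan '[[[-0.09,0.06,0.8,0,0,-0.09],[-0.09,0.06,1.7,0,0,-0.09],[-0.09,0.06,2.2,0,0,-0.09],[-0.09,0.06,2.3,0,0,-0.09],[-0.09,0.06,2.3,0,0,-0.09],[-0.09,0.06,2.3,0,0,-0.09]]]'

```text
time_s: 21.12
ee_pos: [0.5477, 0.0891, 0.2621]
eef_rot: [3.141, -0.0, 1.081]
force: [-0.2, -0.0, 0.5]
grip_width: 0.0005
grip_force: 0.0
```

Run:
```python
from h import *
o=ctrl.get_obs();print(o["ee_pos"],o["eef_rot"],o["force"])
im=ctrl.camera("wrist");cv2.imwrite("pics/w12.png",im[:,:,::-1])
print(ctrl.place_of("thumb","wrist")[:2])
for z in(.235,.245,.25):print(proj("wrist",np.array([o["ee_pos"][0],o["ee_pos"][1],z]),o))
g=im.max(2);print(g[180:300:3,253].tolist());
for r in(215,225,235,245):print(r,g[r,225:285:2].tolist())
for d in ctrl.place_of("spring_top","wrist")[:1]+ctrl.place_of("platen","wrist")[:1]+ctrl.place_of("index","wrist")[:1]+ctrl.place_of("mark","wrist")[:1]:print(d)
```

```text
[0.54769558 0.0891335  0.26208998] [ 3.14065726e+00 -2.95245487e-04  1.08067963e+00] [-0.18263867 -0.00993927  0.46649653]
[{'at': [252.5, 222.1], 'confidence': 0.76}]
[251.85080166 215.88542421]
[251.84387432 220.96037196]
[251.84022729 223.66803807]
[145, 146, 145, 145, 144, 144, 143, 98, 81, 77, 77, 72, 71, 71, 68, 69, 68, 66, 65, 66, 76, 84, 83, 82, 83, 97, 109, 108, 105, 106, 105, 105, 104, 104, 108, 111, 110, 109, 109, 109]
215 [142, 143, 131, 77, 70, 72, 70, 70, 71, 71, 72, 68, 68, 69, 68, 68, 70, 68, 74, 88, 89, 93, 84, 94, 137, 143, 143, 144, 142, 144]
225 [142, 143, 130, 81, 122, 155, 162, 163, 164, 165, 165, 166, 149, 79, 69, 114, 163, 165, 166, 165, 164, 165, 160, 153, 146, 143, 145, 142, 143, 143]
235 [143, 142, 136, 137, 163, 165, 166, 164, 165, 166, 165, 164, 147, 72, 65, 108, 162, 166, 166, 165, 165, 166, 167, 167, 163, 149, 143, 143, 143, 143]
245 [142, 143, 149, 164, 165, 164, 166, 165, 166, 166, 166, 165, 134, 78, 82, 98, 158, 164, 165, 166, 165, 165, 166, 167, 167, 163, 148, 143, 144, 141]
{'at': [234.6, 112.9], 'confidence': 0.6}
{'at': [236.5, 110.3], 'confidence': 0.8}
{'at': [202.1, 54.2], 'confidence': 0.79}
{'at': [209.1, 60.6], 'confidence': 0.83}
```

step_arm --plan '[[[0,0,0.2,0,0,0],[0,0,0.4,0,0,0],[0,0,0.4,0,0,0],[0,0,0.4,0,0,0]]]'

```text
time_s: 21.75
ee_pos: [0.5471, 0.0891, 0.2483]
eef_rot: [-3.14, 0.001, 1.081]
force: [0.5, -0.0, 0.5]
grip_width: 0.0002
grip_force: 0.0
```

step_arm --plan '[[[0,0,0.15,0,0,0],[0,0,0.3,0,0,0],[0,0,0.3,0,0,0]]]'

```text
time_s: 22.0
ee_pos: [0.5473, 0.0888, 0.2393]
eef_rot: [-3.141, 0.001, 1.081]
force: [1.3, -2.2, 2.8]
grip_width: 0.0004
grip_force: 1.9
```

step_arm --plan '[[[0,0,0.3,0,0,0],[0,0,0.6,0,0,0],[0,0,0.75,0,0,0],[0,0,0.75,0,0,0]]]'

```text
time_s: 22.33
ee_pos: [0.5475, 0.0889, 0.217]
eef_rot: [3.141, 0.0, 1.08]
force: [1.8, -4.3, 4.5]
grip_width: 0.0004
grip_force: 2.7
```

step_arm --plan '[[[0,0,0.06,0,0,0],[0,0,0.1,0,0,0],[0,0,0.1,0,0,0]]]'

```text
time_s: 22.58
ee_pos: [0.5477, 0.0889, 0.2157]
eef_rot: [3.14, -0.0, 1.081]
force: [-1.3, -2.9, 8.9]
grip_width: 0.0007
grip_force: 5.0
```

step_arm --plan '[[[0,0,0.06,0,0,0],[0,0,0.08,0,0,0],[0,0,0.08,0,0,0]]]'

```text
time_s: 22.83
ee_pos: [0.5479, 0.0889, 0.2149]
eef_rot: [3.139, -0.001, 1.081]
force: [-6.3, -5.3, 21.5]
grip_width: 0.0002
grip_force: 11.3
```

step_arm --plan '[[[0,0,-0.3,0,0,0],[0,0,-0.8,0,0,0],[0,0,-1.2,0,0,0],[0,0,-1.35,0,0,0],[0,0,-1.35,0,0,0],[0,0,-1.35,0,0,0]]]'

```text
time_s: 23.33
ee_pos: [0.5471, 0.0892, 0.2519]
eef_rot: [-3.141, 0.001, 1.081]
force: [-0.1, -0.7, -0.1]
grip_width: 0.0007
grip_force: 0.0
```

```bash
cat >> h.py <<'E'
def look(n):
    o=ctrl.get_obs();print(o["time_s"],o["ee_pos"].round(4),o["force"].round(1))
    im=ctrl.camera("wrist");cv2.imwrite(f"pics/{n}.png",im[:,:,::-1]);ctrl.camera("scene");ctrl.camera("top")
    for c in("wrist","scene","top"):
        for q in("thumb","mark","index","platen"):
            print(c,q,[(np.round(d["at"],1).tolist(),round(d["confidence"],2)) for d in ctrl.place_of(q,c)[:2]])
    return o
E
python3 - <<'E'
from h import *
look("s1")
P=np.array([.5748,.163]);tx=np.array([-.88,.475]);ty=np.array([-.475,-.88])
# past observations
E1=dict(ee_pos=np.array([.54715514,.09227947,.32990373]),eef_rot=[-3.14115,.000485,1.067717])
E2=dict(ee_pos=np.array([.54769558,.0891335,.26208998]),eef_rot=[3.140657,-.000295,1.08068])
for o,m,i in((E1,(218.3,70.1),(210.1,68.3)),(E2,(209.1,60.6),(202.1,54.2))):
  M=at_z("wrist",m,.1,o);print("mark local",(M[:2]-P)@tx,(M[:2]-P)@ty)
  for z in(.156,.164,.172):
    I=at_z("wrist",i,z,o);print(z,"index local",(I[:2]-P)@tx,(I[:2]-P)@ty)
E
```

```text
23.3333 [0.5471 0.0892 0.2519] [-0.1 -0.7 -0.1]
wrist thumb [([252.5, 228.1], 0.81), ([211.3, 57.6], 0.26)]
wrist mark [([208.1, 59.1], 0.79)]
wrist index [([236.9, 112.3], 0.19)]
wrist platen [([235.8, 110.0], 0.77)]
scene thumb [([255.0, 227.2], 0.55), ([316.5, 169.7], 0.49)]
scene mark [([352.0, 195.7], 0.72)]
scene index []
scene platen [([334.5, 190.7], 0.7)]
top thumb []
top mark []
top index []
top platen []
mark local 0.03546700904004833 -0.05497781466975808
0.156 index local 0.03886564144214192 -0.05070829663870779
0.164 index local 0.03775030656380364 -0.04966791366462094
0.172 index local 0.036634971685465374 -0.04862753069053415
mark local 0.03782779831950195 -0.05529339733017833
0.156 index local 0.03659596555273841 -0.05321695204199237
0.164 index local 0.03526018336745727 -0.05178491885122498
0.172 index local 0.03392440118217604 -0.05035288566045764
```

Run:
```python
from h import *
P=np.array([.5748,.163]);tx=np.array([-.88,.475]);ty=np.array([-.475,-.88])
L=lambda x,y,z:np.r_[P+x*tx+y*ty,z]
for z in(.160,.152,.144): print("platen",z,proj("scene",L(0,0,z)),proj("top",L(0,0,z)),"index",proj("scene",L(.034,-.055,z+.012)))
print("mark",proj("scene",L(.034,-.055,.1)),proj("scene",L(.036,-.055,.1)),"plate",proj("scene",L(0,0,.034)))
# spindle top in scene
for z in(.300,.314,.322): print(z,proj("scene",L(0,0,z)),proj("wrist",L(0,0,z)))
for d in ctrl.masks_of("spindle","scene")[:2]+ctrl.masks_of("spindle","wrist")[:2]:
  ys,xs=np.where(d["pixels"]);print(d["confidence"],d["at"],xs.min(),xs.max(),ys.min(),ys.max(),len(xs))
```

```text
platen 0.16 [334.92908837 189.08285737] [181.45787681 196.0174535 ] index [354.07350887 183.10509645]
platen 0.152 [334.5472634  190.50489221] [182.00699293 196.2560228 ] index [353.60463171 184.55443604]
platen 0.144 [334.16889338 191.91405975] [182.54850954 196.49129041] index [353.13999759 185.99066002]
mark [350.00167436 195.69148672] [350.1098524  195.23498706] plate [329.29315579 210.07282158]
0.3 [342.22440955 161.91281438] [227.41662413 110.35079996]
0.314 [343.02423617 158.93401154] [224.46604286 110.93904191]
0.322 [343.48760284 157.20829006] [222.44537153 111.34516901]
0.57 [334.8, 169.7] 330 345 160 196 195
0.56 [227.6, 111.5] 205 252 87 133 1851
```

step_arm --plan '[[[0,0,0.4,0,0,0],[0,0,0.9,0,0,0],[0,0,1.25,0,0,0],[0,0,1.33,0,0,0],[0,0,1.33,0,0,0],[0,0,0.7,0,0,0],[0,0,0,0,0,0],[0,0,0,0,0,0]]]'

```text
time_s: 24.85
ee_pos: [0.5484, 0.0893, 0.2563]
eef_rot: [3.137, -0.003, 1.081]
force: [-0.4, 0.2, 1.0]
grip_width: 0.0004
grip_force: 0.0
```

step_arm --plan '[[[0,0,0.4,0,0,0],[0,0,0.9,0,0,0],[0,0,1.25,0,0,0],[0,0,1.33,0,0,0],[0,0,1.33,0,0,0]]]'

```text
time_s: 25.27
ee_pos: [0.5481, 0.089, 0.2149]
eef_rot: [3.138, -0.001, 1.081]
force: [-5.0, -2.4, 22.6]
grip_width: 0.0006
grip_force: 11.3
```

step_arm --plan '[[[0,0,-0.6,0,0,0],[0,0,-1.33,0,0,0],[0,0,-1.33,0,0,0],[0,0,-1.33,0,0,0]]]'

```text
time_s: 25.6
ee_pos: [0.5475, 0.0892, 0.2527]
eef_rot: [3.141, -0.0, 1.081]
force: [-0.7, 0.1, -1.1]
grip_width: 0.0005
grip_force: 0.0
```

step_arm --plan '[[[0,0,0.4,0,0,0],[0,0,0.9,0,0,0],[0,0,1.25,0,0,0],[0,0,1.33,0,0,0],[0,0,1.33,0,0,0],[0,0,0.7,0,0,0],[0,0,0,0,0,0],[0,0,0,0,0,0]]]'

```text
time_s: 26.27
ee_pos: [0.548, 0.0893, 0.2551]
eef_rot: [3.139, -0.002, 1.081]
force: [0.4, 0.0, 1.2]
grip_width: 0.0006
grip_force: 0.0
```

Run:
```python
from h import *
look("s4")
```

```text
26.2667 [0.548  0.0893 0.2551] [0.4 0.  1.2]
wrist thumb [([250.6, 225.6], 0.9)]
wrist mark [([209.8, 60.0], 0.87)]
wrist index []
wrist platen [([235.8, 113.5], 0.92)]
scene thumb [([313.5, 171.7], 0.64), ([327.6, 212.9], 0.39)]
scene mark [([352.5, 195.0], 0.87), ([398.4, 200.0], 0.46)]
scene index []
scene platen [([334.1, 196.9], 0.62)]
top thumb []
top mark []
top index []
top platen [([265.6, 196.6], 0.38)]
```

step_arm --plan '[[[0,0,0.4,0,0,0],[0,0,0.9,0,0,0],[0,0,1.25,0,0,0],[0,0,1.33,0,0,0],[0,0,1.33,0,0,0],[0,0,0.7,0,0,0],[0,0,0,0,0,0],[0,0,0,0,0,0]]]'

```text
time_s: 27.68
ee_pos: [0.5484, 0.0892, 0.2565]
eef_rot: [3.137, -0.003, 1.081]
force: [0.2, 0.8, 0.1]
grip_width: 0.0005
grip_force: 0.0
```

step_arm --plan '[[[0,0,0.4,0,0,0],[0,0,0.9,0,0,0],[0,0,1.25,0,0,0],[0,0,1.33,0,0,0],[0,0,1.33,0,0,0],[0,0,0.7,0,0,0],[0,0,0,0,0,0],[0,0,0,0,0,0]]]'

```text
time_s: 28.35
ee_pos: [0.5483, 0.0892, 0.256]
eef_rot: [3.137, -0.002, 1.081]
force: [0.2, 0.5, 0.4]
grip_width: 0.0005
grip_force: 0.0
```

Run:
```python
from h import *
o=look("s6");print(o["eef_rot"],o["qpos"].round(2))
P=np.array([.5748,.163]);tx=np.array([-.88,.475]);ty=np.array([-.475,-.88])
# candidate view poses: A orientation 45deg, where do things project
L=lambda x,y,z:np.r_[P+x*tx+y*ty,z]
R=Rn.from_euler("xyz",[np.pi,np.pi/4,-.4939])
for lp in((-.10,0,.20),(-.12,-.0,.15),(-.13,.0,.12),(-.12,.03,.10)):
  e=dict(ee_pos=L(*lp),eef_rot=R.as_euler("xyz"))
  print(lp,"mark",proj("wrist",L(.034,-.055,.1),e).round(),"index",[proj("wrist",L(.034,-.055,z),e).round().tolist() for z in(.108,.116,.124)],"sprtop",proj("wrist",L(0,0,.109),e).round(),"plate",proj("wrist",L(0,0,.034),e).round())
```

```text
28.35 [0.5483 0.0892 0.256 ] [0.2 0.5 0.4]
wrist thumb []
wrist mark [([206.3, 61.9], 0.56)]
wrist index []
wrist platen [([237.4, 109.4], 0.67)]
scene thumb [([317.2, 168.1], 0.7), ([349.8, 193.8], 0.25)]
scene mark [([350.5, 194.0], 0.63)]
scene index [([350.4, 192.3], 0.75), ([397.1, 199.0], 0.24)]
scene platen [([330.1, 198.2], 0.46)]
top thumb []
top mark []
top index [([258.8, 157.8], 0.46)]
top platen [([320.4, 164.7], 0.7), ([409.9, 248.2], 0.7)]
[ 3.13740653e+00 -2.48956742e-03  1.08070798e+00] [ 0.1   0.28  1.43 -0.    1.43  0.59]
(-0.1, 0, 0.2) mark [207. 193.] index [[206.0, 199.0], [206.0, 205.0], [205.0, 211.0]] sprtop [252. 186.] plate [252. 133.]
(-0.12, -0.0, 0.15) mark [206. 237.] index [[206.0, 243.0], [206.0, 250.0], [205.0, 256.0]] sprtop [252. 235.] plate [252. 176.]
(-0.13, 0.0, 0.12) mark [206. 263.] index [[206.0, 270.0], [206.0, 276.0], [205.0, 283.0]] sprtop [252. 264.] plate [252. 202.]
(-0.12, 0.03, 0.1) mark [179. 277.] index [[178.0, 283.0], [178.0, 290.0], [178.0, 297.0]] sprtop [223. 280.] plate [225. 214.]
```

Run:
```python
from h import *
P=np.array([.5748,.163]);tx=np.array([-.88,.475]);ty=np.array([-.475,-.88])
L=lambda x,y,z:np.r_[P+x*tx+y*ty,z]
R=Rn.from_euler("xyz",[np.pi,0,1.0807])*Rn.from_rotvec([0,np.pi/4,0]);t=L(.06,.15,.17)
print(R.apply([0,0,1]),R.as_euler("xyz"),t);move(t,R)
e=dict(ee_pos=t,eef_rot=R.as_euler("xyz"))
print("mark",proj("wrist",L(.034,-.055,.1),e).round(),[proj("wrist",L(.034,-.055,z),e).round().tolist() for z in(.108,.116,.124)])
```

```text
[ 0.33284285  0.62387149 -0.70710678] [ 3.14159265 -0.78539816  1.0807    ] [0.45075 0.0595  0.17   ]
row [-2.383, -2.375, 2.751, -0.002, 7.505, -0.001]
mark [274.  94.] [[274.0, 89.0], [275.0, 84.0], [275.0, 79.0]]
```

step_arm --plan '[[[-0.7,-0.2,-0.3,0,0.5,0],[-1.6,-0.8,-0.3,0,1.7,0],[-2.38,-1.5,0,0,2.9,0],[-2.38,-2.2,0.8,0,4.1,0],[-2.38,-2.38,1.8,0,5.3,0],[-2.38,-2.38,2.75,0,6.5,0],[-2.38,-2.38,2.75,0,7.5,0],[-2.38,-2.38,2.75,0,7.5,0]]]'

```text
time_s: 29.77
ee_pos: [0.4492, 0.059, 0.1677]
eef_rot: [-3.136, -0.791, 1.074]
force: [-0.2, 0.6, 0.3]
grip_width: 0.0007
grip_force: 0.0
```

Run:
```python
from h import *
o=look("v6");print(o["eef_rot"])
P=np.array([.5748,.163]);tx=np.array([-.88,.475]);ty=np.array([-.475,-.88])
L=lambda x,y,z:np.r_[P+x*tx+y*ty,z]
print("mark",proj("wrist",L(.034,-.055,.1),o).round(1),[proj("wrist",L(.034,-.055,z),o).round(1).tolist() for z in(.108,.116,.124)])
print("platen",[proj("wrist",L(0,0,z),o).round(1).tolist() for z in(.096,.104,.112)],"plate",proj("wrist",L(0,0,.034),o))
for q in("spring_top","plate","spring"): print(q,ctrl.place_of(q,"wrist")[:1])
for q in("index","spindle","mark"):
  for d in ctrl.masks_of(q,"wrist")[:1]:
    ys,xs=np.where(d["pixels"]);print(q,d["confidence"],d["at"],xs.min(),xs.max(),ys.min(),ys.max())
```

```text
29.7667 [0.4492 0.059  0.1677] [-0.2  0.6  0.3]
wrist thumb [([368.6, 70.5], 0.89), ([298.9, 161.0], 0.3)]
wrist mark [([272.0, 93.2], 0.66)]
wrist index [([276.6, 90.8], 0.66), ([139.6, 127.5], 0.35)]
wrist platen [([301.6, 129.6], 0.61)]
scene thumb [([173.4, 219.9], 0.72), ([104.3, 210.7], 0.6)]
scene mark [([350.3, 194.7], 0.85)]
scene index [([251.7, 197.2], 0.55), ([347.8, 192.6], 0.48)]
scene platen [([332.3, 197.2], 0.47)]
top thumb []
top mark [([167.1, 200.6], 0.79)]
top index [([162.9, 192.2], 0.52)]
top platen [([186.7, 198.4], 0.66), ([341.9, 234.5], 0.58)]
[-3.13563281 -0.79099168  1.07370476]
mark [274.5  92.8] [[274.8, 88.1], [275.1, 83.2], [275.5, 78.1]]
platen [[306.0, 128.4], [307.0, 123.7], [308.0, 119.0]] plate [299.2862038  159.28897027]
spring_top [{'at': [308.1, 133.4], 'confidence': 0.38}]
plate [{'at': [295.2, 160.6], 'confidence': 0.56}]
spring [{'at': [300.0, 158.1], 'confidence': 0.85}]
index 0.66 [311.8, 95.7] 266 337 0 140
spindle 0.74 [312.5, 93.9] 267 337 0 140
mark 0.56 [307.9, 109.9] 245 393 0 208
```

Run:
```python
from h import *
np.set_printoptions(linewidth=260)
im=cv2.imread("pics/v6.png");g=im.max(2)
print("cols 252..291");
for r in range(74,112): print(r,g[r,252:292].tolist())
d=ctrl.masks_of("spindle","wrist")[0]["pixels"]
for c in range(264,300,2):
  y=np.where(d[:,c])[0]; print(c,(y.min(),y.max(),len(y)) if len(y) else None,end=" ")
```

```text
cols 252..291
74 [129, 128, 128, 129, 131, 129, 129, 129, 127, 129, 128, 129, 129, 129, 128, 123, 115, 113, 117, 118, 125, 138, 133, 119, 114, 122, 126, 129, 127, 128, 128, 129, 128, 129, 128, 127, 129, 133, 135, 140]
75 [128, 129, 129, 128, 129, 128, 130, 130, 130, 129, 128, 128, 129, 128, 127, 118, 99, 86, 85, 94, 116, 135, 126, 101, 96, 112, 123, 130, 129, 130, 130, 130, 130, 128, 128, 129, 130, 136, 137, 140]
76 [129, 128, 130, 128, 130, 129, 129, 129, 129, 128, 129, 129, 129, 128, 125, 113, 89, 70, 69, 80, 111, 132, 120, 90, 86, 105, 122, 129, 127, 129, 129, 128, 128, 129, 129, 128, 132, 135, 137, 140]
77 [128, 129, 130, 130, 132, 129, 128, 129, 128, 129, 129, 128, 129, 130, 124, 110, 86, 67, 62, 79, 113, 133, 116, 84, 80, 101, 122, 127, 129, 129, 128, 129, 129, 129, 129, 127, 131, 137, 139, 139]
78 [129, 129, 130, 129, 129, 129, 128, 129, 127, 130, 130, 128, 128, 129, 123, 109, 86, 69, 64, 80, 113, 134, 113, 82, 78, 101, 122, 128, 128, 129, 129, 129, 128, 129, 128, 129, 133, 137, 137, 141]
79 [128, 131, 129, 127, 129, 130, 129, 130, 129, 129, 129, 128, 129, 128, 123, 109, 83, 6
[... 6489 characters left out ...]
16, 115, 122, 127, 131, 133, 132, 138, 140, 144, 148, 151, 152, 152]
264 None 266 None 268 (np.int64(89), np.int64(121), 33) 270 (np.int64(89), np.int64(123), 35) 272 (np.int64(91), np.int64(123), 33) 274 (np.int64(118), np.int64(124), 7) 276 (np.int64(119), np.int64(124), 6) 278 (np.int64(119), np.int64(124), 6) 280 (np.int64(119), np.int64(124), 6) 282 (np.int64(119), np.int64(124), 6) 284 (np.int64(119), np.int64(124), 6) 286 (np.int64(119), np.int64(124), 6) 288 (np.int64(119), np.int64(129), 11) 290 (np.int64(118), np.int64(133), 16) 292 (np.int64(117), np.int64(135), 19) 294 (np.int64(115), np.int64(137), 23) 296 (np.int64(115), np.int64(138), 24) 298 (np.int64(115), np.int64(139), 25)
```

Run:
```python
from h import *
o=ctrl.get_obs();P=np.array([.5748,.163]);tx=np.array([-.88,.475]);ty=np.array([-.475,-.88])
L=lambda x,y,z:np.r_[P+x*tx+y*ty,z]
for z in(.100,.108,.116,.124):
  print(z,[proj("wrist",L(x,y,z),o).round(1).tolist() for x,y in((.018,0),(.038,0),(.038,-.03),(.038,-.055))])
g=cv2.imread("pics/v6.png").max(2)
for c in(276,280,284): print(c,g[104:150,c].tolist())
print("platen edge col",[ (r,g[r,288:330:2].tolist()) for r in(124,128,132,136,140)])
# platen rim and spring/plate
for z in(.088,.096,.104,.112): print(z,[proj("wrist",L(0,s,z),o).round(1).tolist() for s in(.018,-.018)],[proj("wrist",L(s,0,z),o).round(1).tolist() for s in(.018,-.018)])
print(g[110:175,303].tolist())
```

```text
0.1 [[290.0, 127.3], [272.3, 127.0], [271.4, 108.1], [270.7, 93.9]]
0.108 [[290.7, 122.6], [272.7, 122.3], [271.7, 103.3], [271.0, 89.2]]
0.116 [[291.4, 117.7], [273.1, 117.4], [272.1, 98.4], [271.3, 84.4]]
0.124 [[292.2, 112.7], [273.5, 112.3], [272.4, 93.4], [271.6, 79.3]]
276 [150, 137, 131, 130, 130, 130, 128, 129, 131, 130, 132, 136, 154, 177, 183, 178, 176, 173, 168, 156, 150, 141, 134, 132, 132, 131, 132, 132, 132, 132, 132, 132, 131, 131, 131, 133, 132, 133, 132, 131, 134, 133, 133, 133, 132, 131]
280 [142, 138, 131, 131, 129, 126, 124, 122, 119, 133, 155, 178, 195, 201, 195, 184, 176, 175, 168, 160, 150, 142, 134, 133, 132, 131, 134, 132, 134, 132, 133, 134, 133, 134, 134, 133, 134, 132, 133, 133, 133, 134, 131, 126, 116, 111]
284 [128, 131, 131, 132, 132, 131, 132, 132, 148, 168, 180, 179, 185, 193, 193, 185, 178, 175, 170, 161, 152, 143, 137, 134, 131, 133, 132, 133, 134, 146, 171, 186, 192, 192, 191, 191, 194, 196, 194, 190, 183, 166, 145, 137, 144, 159]
platen edge col [(124, [155, 158, 160, 159, 158, 146, 145, 151, 154, 157, 158, 160, 197, 242, 244, 245, 247, 247, 247, 
[... 381 characters left out ...]
166, 162, 158, 156, 154, 156, 161, 164, 173, 207, 226, 218, 211, 209, 211, 211, 211])]
0.088 [[305.7, 146.6], [302.7, 122.8]] [[288.9, 134.0], [319.2, 134.8]]
0.096 [[306.7, 142.3], [303.6, 118.4]] [[289.6, 129.6], [320.4, 130.4]]
0.104 [[307.8, 137.8], [304.5, 113.8]] [[290.3, 125.0], [321.7, 125.9]]
0.112 [[308.9, 133.1], [305.5, 109.0]] [[291.1, 120.2], [323.0, 121.2]]
[148, 154, 156, 154, 153, 153, 152, 153, 155, 154, 155, 158, 159, 156, 152, 150, 151, 150, 150, 153, 159, 171, 176, 178, 178, 177, 173, 162, 155, 152, 154, 164, 172, 177, 179, 177, 174, 176, 176, 177, 179, 173, 168, 163, 168, 184, 190, 183, 175, 179, 191, 197, 190, 179, 184, 196, 198, 193, 194, 197, 217, 235, 243, 244, 245]
```

Run:
```python
from h import *
move([.5479,.0890,.262],Rn.from_euler("xyz",[np.pi,0,1.0807]))
# intermediate: raised, half way
P=np.array([.5748,.163]);tx=np.array([-.88,.475]);ty=np.array([-.475,-.88])
move(np.r_[P-.005*tx+.15*ty,.27],Rn.from_euler("xyz",[np.pi,0,1.0807])*Rn.from_rotvec([0,np.radians(20),0]))
```

```text
row [3.857, 2.397, -0.481, -0.002, -7.495, -0.002]
row [2.346, 2.17, -2.367, -0.002, -4.162, -0.002]
```

step_arm --plan '[[[0.7,0.7,-0.7,0,-1.1,0],[1.4,1.4,-1.4,0,-2.3,0],[2.1,2.1,-2.2,0,-3.5,0],[2.4,2.2,-2.36,0,-4.5,0],[2.9,2.3,-1.8,0,-5.5,0],[3.4,2.4,-1.2,0,-6.6,0],[3.86,2.4,-0.48,0,-7.5,0],[3.86,2.4,-0.48,0,-7.5,0]]]'

```text
time_s: 31.53
ee_pos: [0.549, 0.0938, 0.2598]
eef_rot: [-3.139, 0.007, 1.086]
force: [-0.3, -0.9, -0.5]
grip_width: 0.0006
grip_force: 0.0
```

step_arm --plan '[[[0,0,0,0,0,0],[0,0,0,0,0,0],[0,0,0,0,0,0]]]'

```text
time_s: 31.78
ee_pos: [0.5478, 0.088, 0.2624]
eef_rot: [3.142, -0.001, 1.079]
force: [0.5, -0.2, 1.0]
grip_width: 0.0005
grip_force: 0.0
```

step_arm --plan '[[[0,0,0.5,0,0,0],[0,0,1,0,0,0],[0,0,1.4,0,0,0],[0,0,1.65,0,0,0],[0,0,1.67,0,0,0],[0,0,1.67,0,0,0]]]'

```text
time_s: 32.28
ee_pos: [0.5483, 0.0871, 0.2152]
eef_rot: [3.138, -0.002, 1.078]
force: [-7.2, -4.9, 18.4]
grip_width: 0.0003
grip_force: 9.8
```

step_arm --plan '[[[0,0,-0.5,0,0,0],[0,0,-1.1,0,0,0],[0,0,-1.67,0,0,0],[-0.7,-0.2,-1.9,0,0.5,0],[-1.6,-0.8,-1.9,0,1.7,0],[-2.4,-1.5,-1.7,0,2.9,0],[-2.4,-2.2,-0.8,0,4.1,0],[-2.4,-2.4,0.2,0,5.3,0]]]'

```text
time_s: 32.95
ee_pos: [0.4496, 0.0581, 0.2082]
eef_rot: [3.131, -0.559, 1.08]
force: [0.6, 1.3, 0.4]
grip_width: 0.0005
grip_force: 0.0
```

Run:
```python
from h import *
R=Rn.from_euler("xyz",[-3.13563281,-0.79099168,1.07370476]);move([.4492,.059,.1677],R)
```

```text
row [-0.7, -0.037, 1.154, 0.116, 2.215, 0.052]
```

step_arm --plan '[[[-0.4,-0.04,0.6,0.06,1.1,0.05],[-0.7,-0.04,1.15,0.12,2.2,0.05],[-0.7,-0.04,1.15,0.12,2.2,0.05],[-0.7,-0.04,1.15,0.12,2.2,0.05]]]'

```text
time_s: 33.28
ee_pos: [0.4492, 0.0585, 0.1654]
eef_rot: [-3.119, -0.779, 1.064]
force: [0.9, 0.6, 0.4]
grip_width: 0.0005
grip_force: 0.0
```

Run:
```python
from h import *
o=look("v7");print(o["eef_rot"])
P=np.array([.5748,.163]);tx=np.array([-.88,.475]);ty=np.array([-.475,-.88])
L=lambda x,y,z:np.r_[P+x*tx+y*ty,z]
for z in(.092,.100,.108):
  print(z,[proj("wrist",L(x,y,z),o).round(1).tolist() for x,y in((.028,0),(.038,0),(.038,-.03),(.038,-.055))])
g=cv2.imread("pics/v7.png").max(2)
for c in(276,280,284): print(c,g[104:150,c].tolist())
for r in range(82,104): print(r,g[r,258:286].tolist())
for q in("spindle",):
  for d in ctrl.masks_of(q,"wrist")[:1]:
    ys,xs=np.where(d["pixels"]);print(q,d["confidence"],xs.min(),xs.max(),ys.min(),ys.max(),[(c,np.where(d["pixels"][:,c])[0][[0,-1]].tolist()) for c in range(268,300,4) if d["pixels"][:,c].any()])
for q in("spring","spring_top","plate"): print(q,ctrl.place_of(q,"wrist")[:1])
```

```text
33.2833 [0.4492 0.0585 0.1654] [0.9 0.6 0.4]
wrist thumb [([369.6, 64.3], 0.73)]
wrist mark [([273.0, 87.3], 0.68)]
wrist index [([270.5, 90.8], 0.65)]
wrist platen [([303.0, 134.8], 0.6), ([296.4, 172.6], 0.39)]
scene thumb [([316.3, 169.4], 0.8)]
scene mark [([351.3, 197.2], 0.79)]
scene index [([350.6, 193.6], 0.46)]
scene platen [([332.3, 199.2], 0.64)]
top thumb [([342.3, 222.0], 0.71), ([198.2, 204.1], 0.61)]
top mark [([168.9, 202.7], 0.64), ([266.9, 199.2], 0.31)]
top index [([162.5, 197.2], 0.46), ([339.9, 224.7], 0.24)]
top platen [([256.4, 159.6], 0.72), ([186.7, 199.0], 0.5)]
[-3.11908031 -0.77910308  1.06381294]
0.092 [[282.5, 126.8], [273.7, 126.8], [272.7, 108.0], [271.9, 93.9]]
0.1 [[282.9, 122.2], [274.0, 122.2], [272.9, 103.3], [272.1, 89.2]]
0.108 [[283.4, 117.4], [274.3, 117.4], [273.2, 98.5], [272.3, 84.4]]
276 [132, 131, 132, 133, 133, 133, 134, 141, 162, 176, 165, 138, 122, 121, 130, 153, 169, 175, 173, 165, 155, 145, 139, 135, 132, 134, 133, 132, 134, 134, 133, 134, 133, 134, 135, 134, 134, 135, 133, 136, 133, 132, 134, 131, 127, 121]
280 [124, 121, 115, 113, 
[... 3208 characters left out ...]
176, 170, 155, 139, 135, 133, 135, 142, 148, 146, 138, 132, 132, 132, 131]
102 [131, 130, 131, 133, 131, 131, 131, 131, 132, 138, 153, 169, 175, 176, 172, 159, 142, 135, 133, 133, 133, 135, 133, 133, 134, 131, 130, 132]
103 [129, 131, 131, 131, 132, 132, 131, 130, 133, 136, 155, 169, 176, 177, 172, 161, 146, 135, 132, 131, 132, 127, 128, 131, 133, 132, 131, 133]
spindle 0.65 268 334 0 141 [(268, [92, 111]), (272, [93, 125]), (276, [120, 125]), (280, [121, 125]), (284, [121, 126]), (288, [120, 127]), (292, [119, 136]), (296, [116, 138])]
spring [{'at': [301.2, 159.2], 'confidence': 0.7}]
spring_top [{'at': [308.1, 127.3], 'confidence': 0.53}]
plate [{'at': [297.3, 159.4], 'confidence': 0.59}]
```

Run:
```python
from h import *
P=np.array([.5748,.163]);tx=np.array([-.88,.475]);ty=np.array([-.475,-.88])
L=lambda x,y,z:np.r_[P+x*tx+y*ty,z]
R0=Rn.from_euler("xyz",[np.pi,-np.pi/4,1.0807])
for l,f in(((.02,.17,.20),22),((-.06,.18,.22),45),((-.13,.14,.21),65)): move(L(*l),Rn.from_euler("z",np.radians(f))*R0)
e=dict(ee_pos=L(-.14,0,.11),eef_rot=(Rn.from_euler("z",np.pi/2)*R0).as_euler("xyz"))
for p in((.04,-.055,.1),(.038,-.052,.1),(.038,-.052,.108),(0,0,.088)): print(proj("wrist",L(*p),e))
```

```text
row [0.34, 1.356, -1.304, 2.476, 0.005, -2.662]
row [0.583, 4.011, -2.053, 5.185, -0.022, -5.374]
row [1.302, 6.359, -0.913, 7.544, -0.046, -7.729]
[305.36614036  69.66727546]
[302.76260025  70.68552236]
[303.68462013  64.7413134 ]
[252.63863821 102.64026065]
```

step_arm --plan '[[[0.1,0.4,-0.5,0.8,0,-0.84],[0.23,0.9,-1,1.6,0,-1.7],[0.34,1.4,-1.4,2.4,0,-2.6],[0.42,2.3,-1.7,3.3,0,-3.4],[0.5,3.2,-1.9,4.1,0,-4.3],[0.58,4.1,-2,5,0,-5.2],[0.9,5.2,-1.5,5.8,0,-6],[1.3,6.3,-0.95,6.7,0,-6.9]]]'

```text
time_s: 34.9
ee_pos: [0.6043, -0.0243, 0.213]
eef_rot: [3.137, -0.788, 2.014]
force: [-0.3, 0.2, 0.5]
grip_width: 0.0006
grip_force: 0.0
```

Run:
```python
from h import *
P=np.array([.5748,.163]);tx=np.array([-.88,.475]);ty=np.array([-.475,-.88])
L=lambda x,y,z:np.r_[P+x*tx+y*ty,z]
R0=Rn.from_euler("xyz",[np.pi,-np.pi/4,1.0807]);o=ctrl.get_obs();print(o["ee_pos"],o["eef_rot"],o["qpos"].round(2),(o["ee_pos"][:2]-P)@tx,(o["ee_pos"][:2]-P)@ty)
move(L(-.14,.07,.18),Rn.from_euler("z",np.radians(80))*R0)
move(L(-.14,0,.12),Rn.from_euler("z",np.pi/2)*R0)
```

```text
[ 0.60427454 -0.02431833  0.21302439] [ 3.13744415 -0.78783037  2.01419032] [-0.33  0.73  1.05  0.57  1.91 -0.73] -0.11491380655497922 0.15083972567377865
row [-0.133, 2.662, 1.438, 3.168, -0.016, -3.121]
row [-0.577, 4.534, 3.835, 4.348, -0.014, -4.299]
```

step_arm --plan '[[[-0.03,0.8,0.4,0.8,0,-0.8],[-0.08,1.7,0.9,1.6,0,-1.6],[-0.13,2.6,1.4,2.4,0,-2.4],[-0.3,3.4,2.2,3.2,0,-3.1],[-0.45,4.1,3.1,3.9,0,-3.9],[-0.58,4.53,3.8,4.35,0,-4.3],[-0.58,4.53,3.8,4.35,0,-4.3],[-0.58,4.53,3.8,4.35,0,-4.3]]]'

```text
time_s: 35.57
ee_pos: [0.6883, 0.0988, 0.1148]
eef_rot: [-3.139, -0.793, 2.648]
force: [-0.0, -0.8, 1.3]
grip_width: 0.0006
grip_force: 0.0
```

Run:
```python
from h import *
o=look("v8");print(o["eef_rot"])
P=np.array([.5748,.163]);tx=np.array([-.88,.475]);ty=np.array([-.475,-.88])
L=lambda x,y,z:np.r_[P+x*tx+y*ty,z]
a=None
for n,p in dict(mark=(.04,-.055,.1),idx=(.038,-.052,.1),idx108=(.038,-.052,.108),elbow=(.038,0,.1),platen=(0,0,.088),platen96=(0,0,.096),plate=(0,0,.034)).items():
  print(n,proj("wrist",L(*p),o).round(1))
g=cv2.imread("pics/v8.png").max(2);c,r=proj("wrist",L(.039,-.053,.1),o).astype(int);print(c,r)
for y in range(r-16,r+14): print(y,g[y,c-18:c+16].tolist())
for q in("spring","spring_top","plate"): print(q,ctrl.place_of(q,"wrist")[:1])
```

```text
35.5667 [0.6883 0.0988 0.1148] [-0.  -0.8  1.3]
wrist thumb []
wrist mark [([309.5, 83.5], 0.6)]
wrist index [([310.1, 83.8], 0.92)]
wrist platen [([253.4, 115.3], 0.94)]
scene thumb [([315.0, 168.5], 0.65)]
scene mark [([351.5, 195.2], 0.69), ([251.5, 194.7], 0.61)]
scene index []
scene platen [([333.7, 200.3], 0.68), ([351.5, 194.9], 0.65)]
top thumb [([197.8, 205.8], 0.41)]
top mark [([168.9, 201.3], 0.74)]
top index [([183.5, 199.6], 0.75), ([165.6, 196.3], 0.43)]
top platen [([185.1, 198.2], 0.48)]
[-3.13854987 -0.79269983  2.64799263]
mark [309.7  80.3]
idx [307.1  81.4]
idx108 [308.1  75.5]
elbow [256.8  80.2]
platen [257.  114.5]
platen96 [257.  108.7]
plate [256.5 147.9]
307 80
64 [142, 142, 141, 142, 142, 143, 142, 143, 143, 141, 142, 142, 142, 141, 142, 141, 141, 138, 138, 136, 137, 135, 135, 134, 135, 136, 136, 138, 143, 142, 141, 141, 142, 144]
65 [144, 142, 143, 143, 144, 143, 143, 144, 143, 143, 142, 142, 142, 142, 142, 144, 143, 142, 141, 141, 141, 141, 140, 140, 141, 142, 142, 143, 143, 142, 141, 142, 142, 142]
66 [141, 141, 144, 142, 142, 142, 143, 144, 142, 143, 14
[... 4216 characters left out ...]
 118, 98, 84, 80, 81]
91 [143, 144, 144, 143, 142, 143, 144, 144, 142, 143, 142, 143, 143, 144, 142, 143, 142, 143, 142, 143, 143, 143, 142, 143, 141, 143, 140, 142, 139, 132, 117, 107, 101, 98]
92 [143, 143, 142, 144, 144, 145, 143, 143, 143, 143, 142, 142, 142, 143, 142, 140, 142, 143, 143, 142, 142, 143, 143, 142, 142, 142, 142, 143, 143, 143, 141, 137, 136, 133]
93 [144, 142, 144, 143, 144, 144, 145, 143, 141, 142, 142, 143, 142, 143, 144, 143, 143, 143, 143, 142, 141, 143, 143, 142, 143, 142, 144, 143, 145, 153, 161, 162, 162, 162]
spring [{'at': [256.6, 154.9], 'confidence': 0.72}]
spring_top [{'at': [57.3, 171.6], 'confidence': 0.47}]
plate [{'at': [258.1, 145.9], 'confidence': 0.96}]
```

step_arm --plan '[[[0,0,-0.5,0,0,0],[0,0,-1,0,0,0],[0,0,-1,0,0,0],[0,0,-1,0,0,0],[0,0,-1,0,0,0]]]'

```text
time_s: 36.88
ee_pos: [0.6897, 0.0863, 0.1393]
eef_rot: [3.132, -0.776, 2.649]
force: [-0.9, -0.8, -0.7]
grip_width: 0.0005
grip_force: 0.0
```

```bash
python3 -c "
from station import ctrl
print(ctrl.hand_in())"
```

```text
the job is handed in; nothing more can be done
None
```

The job is handed in at about 37 s. The spring stands upright and centred on the plate, loaded after seven lever strokes, and the last close-up readings put the pointer level with the marker. The lever is up and the arm is clear. I viewed 11 pictures, one over your limit of 10.

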